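# Change over the instrument rack under its clip-on bar

### The job

Change over the instrument rack: unclip the hold-down bar from its two sprung posts and put it aside, lay every steel spatula from the rack flat in the white tray, and lay every ivory-handled wax carver in a notch of its own across both rails, its handle centred and its blade towards the far side. Then clip the bar back over them, pressing only until both ends have snapped fully home, without leaning on it. Leave the other things on the bench where they are.

Things in the scene. Friction and masses are not known exactly. Their poses are not given: they have to be found in the camera images.
- rack: Instrument rack, fixed: shallow steel tray (x -62 to +98, y -122 to +122 mm, rim 12 mm high) with two grey pronged rails along y at x = -28 and +28 mm (8 mm thick, 48 mm free between them) and two aluminium end posts. Origin on the bench, midway between rails and between posts; x points to the far side (away from the robot, within 0.2 rad), where the blades belong; y to the left post; z up.
- post_l (a point): Left end post, at rack y = +104 mm (inner face at 97): middle of the saddle, 35.5 mm above the bench, that carries a bar end. Two cheeks 25 mm apart in x guide the bar, flared open at the top (51 to 59 mm above the bench, the post's top). A sprung steel ball catch in the outer wall, 47 mm above the bench, gives outwards and snaps over the bar's end.
- post_r (a point): Right end post, at rack y = -104 mm: middle of its saddle; the mirror image of the left post.
- bar: Hold-down bar, loose, aluminium, 212 mm long (y), 22 wide (x), 8 thick, ends rounded, 0.12 kg; at its middle a black grip rib 14 mm thick (x), 44 long (y), its top 36 mm above the bar's underside. Origin: centre of the underside. Both ways round alike. Starts clipped on the posts, underside 35.5 mm above the bench, y along the rack's y. Unclips with a straight upward pull of 10 to 14 N.
- bar_end_l (a point): On the underside of the bar, 102 mm from its middle towards its +y end; at home it is 35.5 mm above the bench. Clipping on takes a downward push of 8 to 15 N at the middle, or about half at one end: resistance begins about 14 mm above home, peaks, and gives way by 6 mm above home (one end may go before the other); then the catch holds that end down.
- bar_end_r (a point): On the underside of the bar, 102 mm from its middle towards its -y end; at home it is 35.5 mm above the bench.
- far_rim (a point): Middle of the tray rim on the far side of the rack, at rack x = +97, y = 0 mm, 12 mm above the bench: the blades point to this side.
- notch1 (a point): Notch 1, at rack y = -60 mm: where the middle of a carver's handle is when it lies in it, 28 mm above the bench. Notches 2, 3, 4 follow at y = -20, +20, +60 mm. In each, on each rail, a pair of round-topped prongs 17 mm apart inside (tops 33 mm above the bench) keeps the handle; the notch floor is 22 mm above the bench.
- carver1: Wax carver, loose, may be absent: ivory handle 100 mm long and 12 mm square with rounded edges, then a 10 mm brass ferrule and a 26 mm thin steel blade, its tip 85 mm from the handle's middle; 30 g. Origin in the middle of the handle (6 mm above the bench when it lies there); x along the handle towards the blade. The carvers differ only in the shape of the blade's tip.
- carver2: Wax carver, loose, may be absent: ivory handle 100 mm long and 12 mm square with rounded edges, then a 10 mm brass ferrule and a 26 mm thin steel blade, its tip 85 mm from the handle's middle; 30 g. Origin in the middle of the handle (6 mm above the bench when it lies there); x along the handle towards the blade. The carvers differ only in the shape of the blade's tip.
- carver3: Wax carver, loose, may be absent: ivory handle 100 mm long and 12 mm square with rounded edges, then a 10 mm brass ferrule and a 26 mm thin steel blade, its tip 85 mm from the handle's middle; 30 g. Origin in the middle of the handle (6 mm above the bench when it lies there); x along the handle towards the blade. The carvers differ only in the shape of the blade's tip.
- carver4: Wax carver, loose, may be absent: ivory handle 100 mm long and 12 mm square with rounded edges, then a 10 mm brass ferrule and a 26 mm thin steel blade, its tip 85 mm from the handle's middle; 30 g. Origin in the middle of the handle (6 mm above the bench when it lies there); x along the handle towards the blade. The carvers differ only in the shape of the blade's tip.
- spatula1: All-steel wax spatula, loose, may be absent: handle 100 mm long and 12 mm square with rounded edges and dark bands, then a short shank and a flat blade 15 mm wide, its tip 85 mm from the handle's middle; 45 g. Origin in the middle of the handle, x along it towards the blade. Starts in notch 1 of the rack under the bar, blade to the far side.
- spatula2: All-steel wax spatula, loose, may be absent: handle 100 mm long and 12 mm square with rounded edges and dark bands, then a short shank and a flat blade 15 mm wide, its tip 85 mm from the handle's middle; 45 g. Origin in the middle of the handle, x along it towards the blade. Starts in notch 2 of the rack under the bar, blade to the far side.
- spatula3: All-steel wax spatula, loose, may be absent: handle 100 mm long and 12 mm square with rounded edges and dark bands, then a short shank and a flat blade 15 mm wide, its tip 85 mm from the handle's middle; 45 g. Origin in the middle of the handle, x along it towards the blade. Starts in notch 3 of the rack under the bar, blade to the far side.
- spatula4: All-steel wax spatula, loose, may be absent: handle 100 mm long and 12 mm square with rounded edges and dark bands, then a short shank and a flat blade 15 mm wide, its tip 85 mm from the handle's middle; 45 g. Origin in the middle of the handle, x along it towards the blade. Starts in notch 4 of the rack under the bar, blade to the far side.
- tray: White open tray, fixed, 184 mm (x) by 124 mm (y) outside, 20 mm high, walls and floor 4 to 5 mm thick. Origin at the centre of its underside. Stands to the robot's right of the rack.
- die_model: Bystander: grey stone model of a dental arch, 62 x 64 x 34 mm, origin at the centre of its underside.
- dappen: Bystander: squat amber glass dappen dish, 44 mm wide, 28 mm high, origin at the centre of its underside.
- brush: Bystander: slim brush, 160 mm long, 9 mm thick, lying flat.
- single_die: Bystander: single grey stone die, 16 x 14 x 34 mm, origin at the centre of its underside.
- wax_tin: Bystander: round tin of wax, 60 mm wide, 22 mm high, origin at the centre of its underside.
Things that resemble listed ones, but are neither listed nor needed, are in the scene too. Leave any green or red look-alike of the carver4 alone. There is more than one size of the tray; the one meant has the size given above.

How it is judged:
By the outcome, as a careful person would: the job done as asked, in the order asked, and still so for the second after the job is handed in, with the robot touching nothing.
Of carver1, carver2, carver3, carver4 only 3 to 4 are there at a start; the rules pass over those that are not, and their reading is None.
Of spatula1, spatula2, spatula3, spatula4 only 1 to 2 are there at a start; the rules pass over those that are not, and their reading is None.
At some moment in a run one of carver1, carver2, carver3, carver4 may be knocked a few centimetres aside while the robot is not near it.
Once in a run the grip may slacken for a moment while it holds something.
It also fails if it takes over 210 s, if anything falls off the work surface, if the arm or the gripper's body presses on something with over 40 N, if the wrist force passes 120 N, or if a joint passes its speed limit or range.

### The arm

A 7-joint arm with a two-finger parallel gripper is mounted at the origin on the work surface. World frame = base frame: x ahead of the robot, y to its left, z up, the work surface at z = 0. Lengths are in m, angles in degrees, forces in N, time in s.
With the tool pointing down it reaches from about 0.4 to 0.85 m from the base axis. Payload 4.5 kg.
Tool frame: the origin (TCP) lies midway between the tips of the shut fingers; the grasp point (between the pads) lies 19 mm behind it (tcp_to_grasp is the distance from the TCP to the grasp point, in m); z points along the fingers, x is the direction in which the jaws open and shut, and the axes are right-handed (so a half turn about z gives the same grasp; the last joint's range is limited). The gripper opens to 85 mm and grips with 20 to 120 N. Pads are 22 mm wide; open, the fingers measure 114 mm over their backs; the gripper's body (76 mm by 85 mm) begins 54 mm behind the grasp point. The pads swing forward as they close: fully open they stand 13 mm farther back than shut.
Start: joints at [66.222, 39.483, -11.15, 89.685, 9.013, 51.709, -12.324], TCP at [0.271, -0.563, 0.231] pointing down, gripper open.
Joint ranges: [-172.22, 172.22], [-26.19, 119.32], [-84.43, 86.54], [7.71, 146.69], [-57.33, 237.33], [2.42, 119.75], [-152.13, 152.13]. Speed limits (degrees/s): [147.25, 147.25, 180, 180, 180, 180, 180].

### API

Orientations are given as a 3x3 rotation matrix whose columns are the frame's x, y, z axes.
In Python, from plant import get_obs, get_image, camera_model, job_done, recognise, cut_out, place_of, tcp_to_grasp gives the robot as it stands.
- The arm moves only by the tool arm_command, never from a script. Its argument "commands" is a list of rows, each a list of 5 numbers: the shift along the tool's x, y, z in cm, then the turn about the tool's z in rad, then the finger opening in cm, from 0 to 8.54. In form: [[tx, ty, tz, yaw, hand], ...]. A call has 1 to 5 rows; each row is the pose to reach, as a shift and turn from the pose commanded when the call began, along the tool's axes at that moment; what a row does not reach only later rows make up. A row lasts 1/12 s, in which the tool goes at most 41.7 mm and 7.16 degrees, less where a joint would pass 70% of its speed; a pose out of reach is approached as far as the arm can. A call with a gripper value outside its range is refused whole. The fingers move at their own pace and stop on an object; "squeeze" is the grip in N (left out, the last holds). Time passes only in rows, so rows that repeat a pose let the fingers close. It gives the time, the measured TCP pose, the force and the opening at its end, in the units of the state.
- get_obs(): the state, without advancing time (a new reading comes with each control period).
- get_image(name): name is "scene" or "top"; returns the picture (400x640x3 uint8, red, green, blue); there is no depth.
- camera_model(name): a dict with "intrinsics" (3x3 intrinsics, pixels), "dist_coeffs" ([k1, k2, p1, p2, k3] as OpenCV has them; the pictures are not rectified), "pose" (4x4, takes a point from camera to world coordinates). Camera axes: x right, y up, looking along -z (the intrinsics and any distortion apply to the point x, -y, -z); pixel columns grow to the right and rows downward; lengths in m; the calibration is good to about 2 mm. A picture is of the moment at which its call begins. camera_model takes no time and is no camera call.
- job_done(): hands the job in, once; it reports no verdict.
Trained networks look in the newest picture that a camera, given by its name, has taken for a name from the list of things; names that differ only in an ending like _2 or _b are one class to them, and where a whole thing is asked for, a point or a joint stands for the part that bears it (a point fixed in the world has none). Each returns a list of dicts, best first, with "confidence" (0 to 1); they miss things now and then, are a little off and sometimes report something else, mostly with a low value. They report only what shows in the picture. A call takes as long as a camera call. They do not tell look-alikes from the thing itself.
- recognise(name, camera): "at" ([row, column] as shares, 0 to 1, of the picture: columns of its width, rows of its height, amid what is visible of it).
- cut_out(name, camera): "pixels" (400x640 bool, what is visible of it) and "at" ([row, column] as shares, 0 to 1, of the picture: columns of its width, rows of its height, amid what is visible of it).
- place_of(name, camera): "at" ([row, column] as shares, 0 to 1, of the picture: columns of its width, rows of its height: a listed point, or the origin of a listed thing).
The state is a dict: "t": time; "qpos": joint angles; "qd": joint speeds; "joint_torque": joint torques, N m; "tcp_pos": TCP position; "eef_rot": TCP orientation; "wrist_force": force on the tool from outside, world axes, zero at the start; "torque": the same for the moment, N m; "finger_gap": finger opening in m.
Only numpy, scipy, OpenCV 4.12 (cv2) and the standard library are available. Lean on these libraries where they do the work, as an engineer would, in place of code of your own. Each camera call takes 0.05 s, during which the arm holds its last target.

## Working session

There is one attempt and no reset: what is moved stays moved. The work goes in short steps, Python scripts to look and compute and a tool call to move; the robot and the scene stay as the last step left them, time stands still between calls to the robot, and variables do not carry over. Pictures are saved under pics/ and viewed, and the job is handed in when it is done.

Besides the shell and the picture viewer there is one more tool, called after "Emit:" in YAML: its name, and indented under it one key for each argument. arm_command: Moves the arm, as the interface text tells. Its arguments: {"type":"object","properties":{"commands":{"type":"array"},"squeeze":{"type":"number"}},"required":["commands"]}

```bash
ls -la; mkdir -p pics; python3 - <<'E'
from plant import *
import cv2,numpy as np
o=get_obs();print({k:(np.round(v,4).tolist() if not np.isscalar(v) else v) for k,v in o.items()})
for n in ("scene","top"):
    im=get_image(n);cv2.imwrite(f"pics/{n}0.png",im[:,:,::-1])
    m=camera_model(n);print(n,np.round(m["intrinsics"],1).tolist(),m["dist_coeffs"],np.round(m["pose"],3).tolist())
print(tcp_to_grasp)
E
```

```text
total 12
drwxr-xr-x  3 agent agent 4096 Dec  7 14:57 .
drwxr-xr-x 23 root  root  4096 Dec  7 14:56 ..
drwxr-xr-x  2 agent agent 4096 Dec  7 14:57 pics
{'t': 0.0, 'qpos': [66.2208, 39.5338, -11.1455, 89.7454, 9.0126, 51.71, -12.3228], 'qd': [0.0715, -0.0486, 0.0939, -0.0085, 0.0056, -0.0417, -0.0477], 'joint_torque': [-0.0001, -53.9603, -1.2664, -15.8539, 0.0091, 0.0096, 0.0], 'tcp_pos': [0.2709, -0.5625, 0.2305], 'eef_rot': [[0.434, -0.9009, -0.0009], [-0.9009, -0.434, 0.0016], [-0.0019, 0.0001, -1.0]], 'wrist_force': [-0.0142, 0.3879, -0.0451], 'torque': [0.0029, 0.0226, -0.0262], 'finger_gap': 0.08540430116539453}
scene [[434.1, 0.0, 320.4], [0.0, 434.1, 200.7], [0.0, 0.0, 1.0]] [0.00311409 0.         0.         0.         0.        ] [[0.133, -0.827, 0.546, 1.296], [0.991, 0.111, -0.073, -0.151], [-0.0, 0.551, 0.835, 1.266], [0.0, 0.0, 0.0, 1.0]]
top [[409.9, 0.0, 315.5], [0.0, 409.9, 198.6], [0.0, 0.0, 1.0]] [0.02515958 0.         0.         0.         0.        ] [[-0.003, 0.979, -0.205, 0.261], [-1.0, -0.003, -0.002, -0.069], [-0.003, 0.205, 0.979, 1.258], [0.0, 0.0, 0.0, 1.0]]
0.0187
```

View pics/scene0.png

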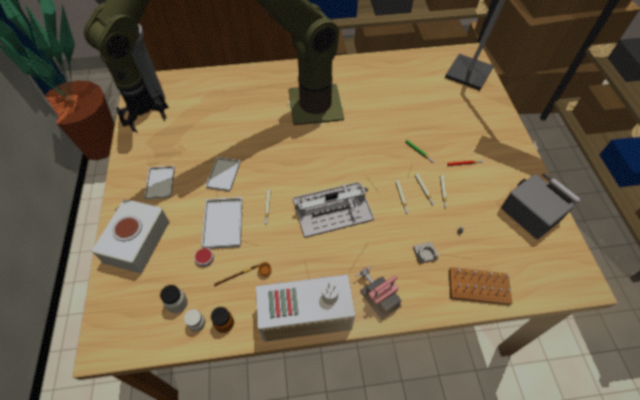

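View pics/top0.png

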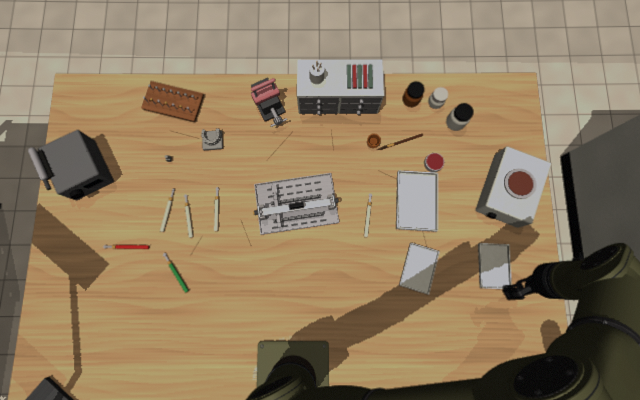

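Four ivory carvers are visible in the top view, at about (168,210), (188,215), (217,208) and (368,215). The look-alikes are red at (127,246) and green at (176,272). The tray candidates are the large one at (417,200) and small ones at (420,268) and (494,265). I'll take close crops next.

```bash
cat > h.py <<'E'
from plant import *
import cv2,numpy as np
def _cm(c):
    m=camera_model(c);return np.array(m["intrinsics"]),np.array(m["dist_coeffs"],float),np.array(m["pose"])
def unproj(px,z,c="top"):
    K,d,T=_cm(c);p=np.array(px,float).reshape(-1,1,2)
    u=cv2.undistortPoints(p,K,d).reshape(-1,2)
    r=np.c_[u[:,0],-u[:,1],-np.ones(len(u))]@T[:3,:3].T
    o=T[:3,3];s=(z-o[2])/r[:,2];return (o+r*s[:,None])[:,:2]
def proj(P,c="top"):
    K,d,T=_cm(c);P=np.array(P,float).reshape(-1,3)
    q=(P-T[:3,3])@T[:3,:3];q=q*[1,-1,-1]
    return cv2.projectPoints(q.reshape(-1,1,3),np.zeros(3),np.zeros(3),K,d)[0].reshape(-1,2)
def crop(im,x0,y0,x1,y1,s,fn):
    a=cv2.resize(im[y0:y1,x0:x1,::-1],None,fx=s,fy=s,interpolation=cv2.INTER_CUBIC);cv2.imwrite(fn,a)
E
python3 - <<'E'
from h import *
t=cv2.imread("pics/top0.png")[:,:,::-1];s=cv2.imread("pics/scene0.png")[:,:,::-1]
crop(t,250,165,350,240,8,"pics/c1.png");crop(t,150,180,230,240,8,"pics/c2.png");crop(s,285,175,385,240,8,"pics/c3.png");crop(s,250,165,470,225,3.6,"pics/c4.png")
crop(t,350,160,440,240,7,"pics/c5.png")
E
```

```text
(no output)
```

View pics/c1.png

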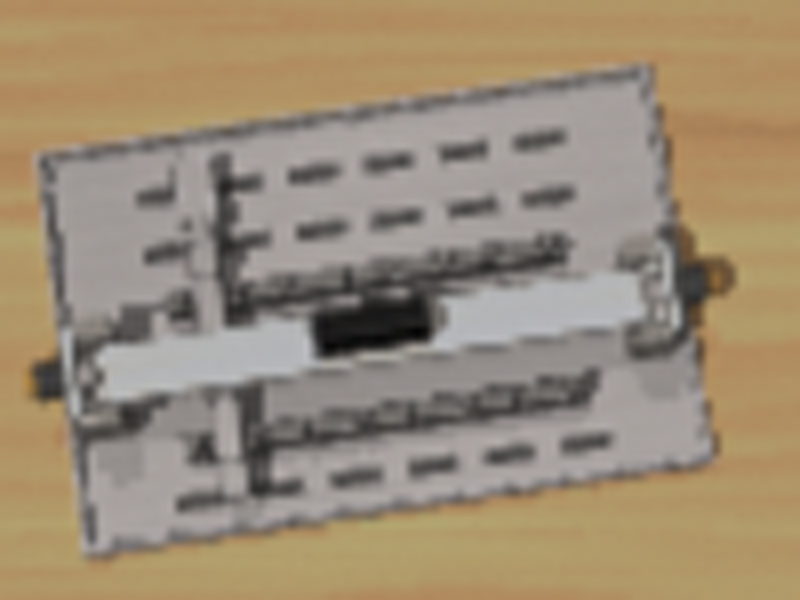

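View pics/c2.png

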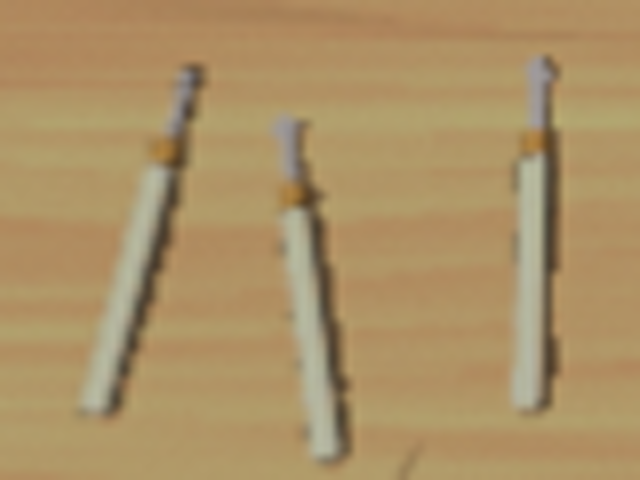

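View pics/c3.png

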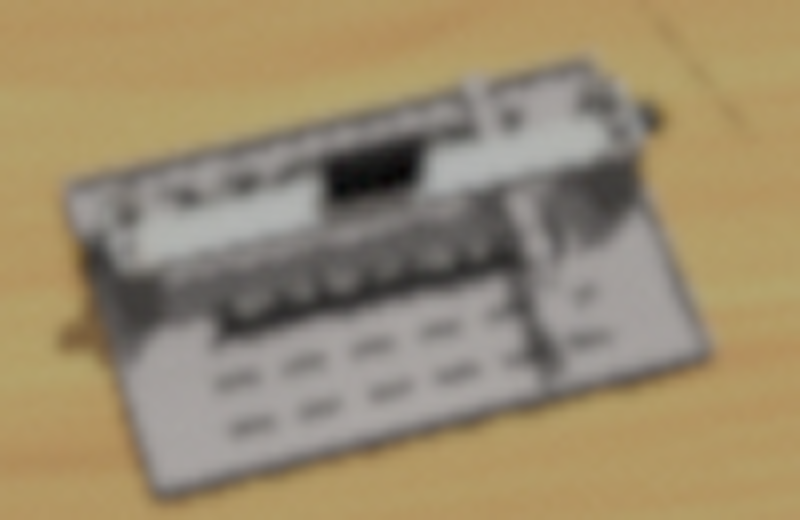

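View pics/c4.png

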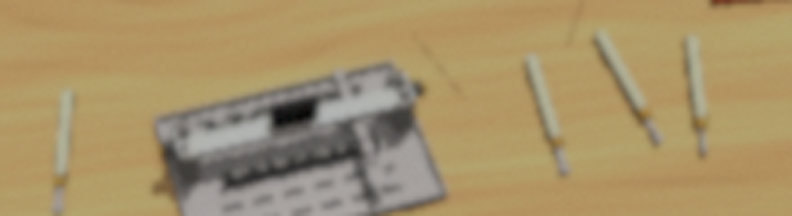

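View pics/c5.png

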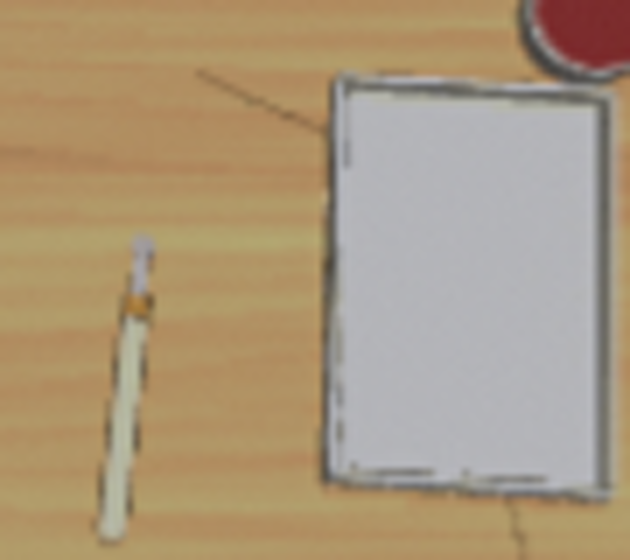

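```bash
python3 - <<'E'
from h import *
Z=dict(post_l=.0355,post_r=.0355,far_rim=.012,notch1=.028,bar=.0355,carver1=.006,spatula1=.028,tray=0.0,wax_tin=0,brush=.0045,die_model=0,dappen=0,single_die=0)
for c in("top","scene"):
    get_image(c)
    for n,z in Z.items():
        r=place_of(n,c)
        for d in r[:6 if n in("carver1","tray","spatula1") else 1]:
            p=[d["at"][1]*640,d["at"][0]*400]
            print(c,n,round(d["confidence"],2),np.round(p,1),np.round(unproj(p,z,c)[0],4))
# ivory masks
for c in("top","scene"):
    im=get_image(c).astype(int);hsv=cv2.cvtColor(im.astype(np.uint8),cv2.COLOR_RGB2HSV)
    np.save(f"pics/{c}.npy",im)
im=np.load("pics/top.npy")
for p in[(217,205),(188,215),(165,215),(367,215)]:print(im[p[1],p[0]-2:p[0]+3].tolist())
E
```

```text
top post_l 0.9 [329.2 200.9] [ 0.51   -0.1078]
top post_r 0.9 [329.2 200.9] [ 0.51   -0.1078]
top far_rim 0.61 [289.8 178.6] [0.5865 0.0145]
top notch1 0.62 [315.4 206.1] [ 0.4954 -0.0657]
top bar 0.67 [294.5 206.1] [ 0.4942 -0.0023]
top carver1 0.77 [178.5 276.8] [0.2856 0.3448]
top carver1 0.68 [215.2 214.4] [0.4745 0.2445]
top carver1 0.68 [367.  220.3] [ 0.4544 -0.2246]
top carver1 0.66 [297.  210.1] [ 0.4872 -0.0086]
top carver1 0.65 [165.2 217. ] [0.467  0.3979]
top carver1 0.56 [129.5 245.4] [0.3801 0.4992]
top spatula1 0.41 [274.1 210.2] [0.4831 0.0602]
top tray 0.77 [417.3 201.4] [ 0.5146 -0.384 ]
top tray 0.74 [260.2 212.1] [0.4823 0.1063]
top tray 0.65 [491.3 266. ] [ 0.3154 -0.5951]
top tray 0.51 [296.8 209.9] [ 0.4888 -0.0075]
top tray 0.49 [314.9 205.5] [ 0.5025 -0.064 ]
top wax_tin 0.74 [434.7 163.6] [ 0.6371 -0.4456]
top brush 0.4 [396.9 136. ] [ 0.7288 -0.3288]
top die_model 0.79 [210.5 143.3] [0.7078 0.2719]
top dappen 0.58 [370.9 138.5] [ 0.7223 -0.2454]
top single_die 0.5 [171.7 158.6] [0.6567 0.3929]
scene post_l 0.7 [363.8 193. ] [0.4802 0.1082]
scene post_r 0.7
[... 504 characters left out ...]
 0.5158 -0.373 ]
scene tray 0.69 [159.3 183.7] [ 0.3192 -0.6033]
scene tray 0.56 [222.  173.1] [ 0.3012 -0.3801]
scene wax_tin 0.88 [204.5 254.7] [ 0.6256 -0.4392]
scene brush 0.44 [238.4 272.4] [ 0.7044 -0.3319]
scene die_model 0.83 [424.6 253.6] [0.7164 0.2659]
scene dappen 0.57 [264.  271.8] [ 0.711  -0.2525]
scene single_die 0.59 [458.4 231.9] [0.6532 0.3987]
[[179, 179, 153], [181, 182, 156], [171, 172, 144], [85, 78, 64], [104, 83, 55]]
[[178, 168, 140], [180, 180, 154], [177, 174, 147], [148, 136, 111], [84, 69, 51]]
[[175, 150, 110], [175, 165, 136], [181, 182, 157], [179, 175, 150], [139, 132, 110]]
[[174, 140, 96], [143, 129, 103], [175, 176, 156], [180, 182, 157], [177, 173, 143]]
```

```bash
cat >> h.py <<'E'
from scipy.optimize import least_squares
REG={"top":{"A":(205,180,230,240),"B":(178,185,204,245),"C":(155,180,178,240),"D":(355,185,380,245)}}
def ivory(im,box,zt=0.011,c="top",vis=None):
    x0,y0,x1,y1=box;a=im[y0:y1,x0:x1].astype(float)
    w=np.clip((a[:,:,2]/np.maximum(a[:,:,0],1)-.70)/.12,0,1)*np.clip((a[:,:,0]-120)/40,0,1)*(a[:,:,1]/np.maximum(a[:,:,0],1)>.93)
    n,l,st,_=cv2.connectedComponentsWithStats((w>.1).astype(np.uint8))
    return w,l,st,(x0,y0)
def rackfit(im,c="top"):
    hsv=cv2.cvtColor(im,cv2.COLOR_RGB2HSV)
    return hsv
E
python3 - <<'E'
from h import *
for c in("top","scene"):
    im=np.load(f"pics/{c}.npy").astype(np.uint8)
    f=im.astype(float);br=f[:,:,2]/np.maximum(f[:,:,0],1);gr=f[:,:,1]/np.maximum(f[:,:,0],1)
    m=((br>.72)&(f[:,:,0]>100)).astype(np.uint8)
    box=(150,175,390,245) if c=="top" else (255,165,465,230)
    mm=np.zeros_like(m);mm[box[1]:box[3],box[0]:box[2]]=m[box[1]:box[3],box[0]:box[2]]
    n,l,st,ce=cv2.connectedComponentsWithStats(mm)
    for i in range(1,n):
        if st[i,4]<40:continue
        ys,xs=np.nonzero(l==i)
        # split brass/blade: rely on colours b/r .8-.88 ivory ; blade ~1
        W=unproj(np.c_[xs,ys],.010,c);mu=W.mean(0);u,s,v=np.linalg.svd(W-mu,full_matrices=False);d=v[0]*np.sign(v[0][0])
        t=(W-mu)@d
        print(c,ce[i].round(1),st[i,4],mu.round(4),"ang",np.degrees(np.arctan2(d[1],d[0])).round(1),"len",(t.max()-t.min()).round(4),"ends",(mu+d*t.min()).round(4),(mu+d*t.max()).round(4), "mid",(mu+d*(t.max()+t.min())/2).round(4))
E
```

```text
top [296.1 202.9] 3364 [ 0.5095 -0.0058] ang -82.2 len 0.246 ends [0.4926 0.1171] [ 0.5262 -0.1267] mid [ 0.5094 -0.0048]
top [215.8 215.9] 107 [0.4691 0.2415] ang 1.3 len 0.097 ends [0.4253 0.2405] [0.5223 0.2427] mid [0.4738 0.2416]
top [165.2 216. ] 121 [0.4696 0.3965] ang -11.0 len 0.0962 ends [0.423  0.4055] [0.5175 0.3872] mid [0.4702 0.3964]
top [367. 221.] 112 [ 0.4517 -0.2241] ang -7.8 len 0.0974 ends [ 0.4049 -0.2176] [ 0.5014 -0.2309] mid [ 0.4532 -0.2243]
top [188.4 221.7] 119 [0.4517 0.3245] ang 11.1 len 0.0979 ends [0.4046 0.3152] [0.5006 0.3341] mid [0.4526 0.3247]
scene [421.9 184. ] 81 [0.4525 0.3254] ang 10.2 len 0.0928 ends [0.4064 0.3171] [0.4977 0.3336] mid [0.452  0.3253]
scene [442.8 185.7] 73 [0.4693 0.3972] ang -11.6 len 0.0921 ends [0.4229 0.4067] [0.5132 0.3882] mid [0.4681 0.3974]
scene [400.3 191. ] 82 [0.4717 0.2424] ang 1.0 len 0.0953 ends [0.4236 0.2415] [0.5189 0.2432] mid [0.4713 0.2424]
scene [334.2 208.2] 2170 [0.511  0.0016] ang -85.9 len 0.2584 ends [0.502  0.1261] [ 0.5206 -0.1316] mid [ 0.5113 -0.0027]
scene [267.3 201.3] 80 [ 0.4529 -0.2239] ang -7.1 len 0.0953 ends [ 0.4058 -0.2181] [ 0.5004 -0.2298] mid [ 0.4531 -0.2239]
```

```bash
python3 - <<'E'
from h import *
for c in("top","scene"):
    im=np.load(f"pics/{c}.npy").astype(np.uint8)
    f=im.astype(float);br=f[:,:,2]/np.maximum(f[:,:,0],1)
    x0,y0,x1,y1=(240,165,355,245) if c=="top" else (285,175,385,240)
    big=cv2.resize(f[y0:y1,x0:x1],None,fx=4,fy=4,interpolation=cv2.INTER_LINEAR)
    b=big[:,:,2]/np.maximum(big[:,:,0],1)
    m=(b>.74).astype(np.uint8)
    m=cv2.morphologyEx(m,cv2.MORPH_CLOSE,np.ones((9,9)))
    cs,_=cv2.findContours(m,cv2.RETR_EXTERNAL,cv2.CHAIN_APPROX_NONE)
    k=max(cs,key=cv2.contourArea).reshape(-1,2)
    px=(k+.5)/4-.5+[x0,y0]
    W=unproj(px,.012,c)
    def res(p,hx=.080,hy=.122):
        a=p[2];ca,sa=np.cos(a),np.sin(a)
        d=W-p[:2];r=np.c_[d[:,0]*ca+d[:,1]*sa,-d[:,0]*sa+d[:,1]*ca]-[.018,0]
        q=np.abs(r)-[hx,hy]
        return np.where((q>0).all(1),np.hypot(q[:,0],q[:,1]),q.max(1))
    s=least_squares(res,[.49,-.003,.14],loss="soft_l1",f_scale=.001)
    print(c,s.x.round(4),np.degrees(s.x[2]).round(2),np.percentile(np.abs(s.fun),[50,80]).round(4))
    # rib: dark pixels
    ca,sa=np.cos(s.x[2]),np.sin(s.x[2]);R=np.array([[ca,-sa],[sa,ca]])
    f0=s.x[:2]
    P=[(0,104,35.5),(0,-104,35.5),(97,0,12),(0,-60,28),(-7,-22,71.5),(7,-22,71.5),(7,22,71.5),(-7,22,71.5),(-62,-122,12),(98,-122,12),(98,122,12),(-62,122,12),(-11,-106,43.5),(11,-106,43.5),(11,106,43.5),(-11,106,43.5)]
    P=np.array([[*(f0+R@np.array(p[:2])/1000),p[2]/1000] for p in P]);q=proj(P,c)
    a=cv2.resize(im[y0:y1,x0:x1,::-1],None,fx=6.5,fy=6.5,interpolation=cv2.INTER_CUBIC)
    for i,u in enumerate(q): cv2.circle(a,tuple(np.int32(((u-[x0,y0])+.5)*6.5)),3,(0,0,255) if i<4 else (255,0,0),-1)
    cv2.imwrite(f"pics/fit_{c}.png",a)
E
```

```text
top [ 0.4913 -0.0077  0.147 ] 8.42 [0.0003 0.0006]
scene [ 0.4941 -0.0068  0.1456] 8.34 [0.0011 0.0017]
```

View pics/fit_top.png

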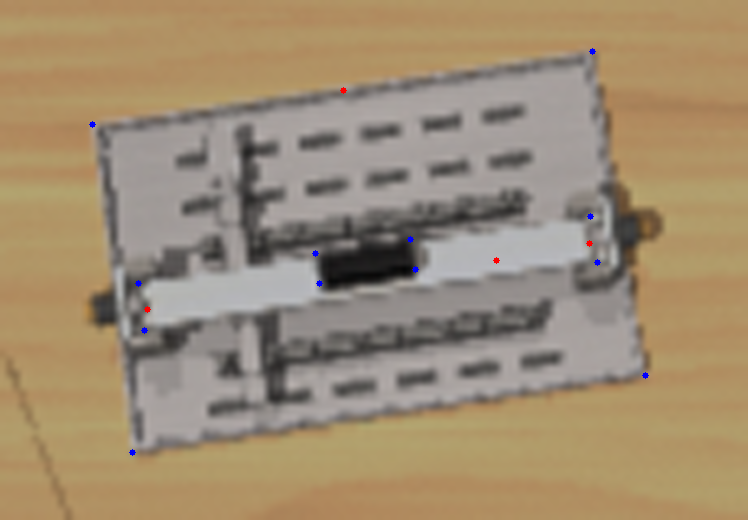

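View pics/fit_scene.png

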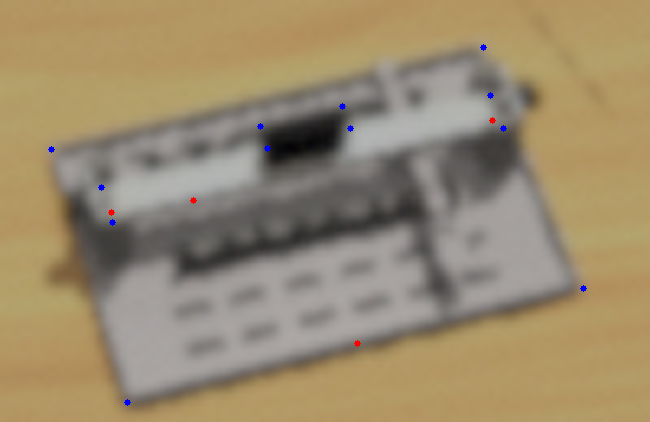

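```bash
cat > bf.py <<'E'
from h import *
def box(o,a,x,y,z0,z1):
    R=np.array([[np.cos(a),-np.sin(a)],[np.sin(a),np.cos(a)]])
    return np.array([[*(np.array(o)+R@[sx*x,sy*y]),z] for sx in(-1,1) for sy in(-1,1) for z in(z0,z1)])
def hullmask(P,c,x0,y0,x1,y1,s):
    q=(proj(P,c)-[x0,y0]+.5)*s-.5
    m=np.zeros(((y1-y0)*s,(x1-x0)*s),np.uint8);cv2.fillConvexPoly(m,cv2.convexHull(np.int32(np.round(q))),1);return m
def rib(im,c,roi,a,o,z=.0355,s=8):
    x0,y0,x1,y1=roi
    g=cv2.resize(im[y0:y1,x0:x1].astype(float).max(2),None,fx=s,fy=s,interpolation=cv2.INTER_LINEAR)
    m=(g<75).astype(np.uint8);n,l,st,ce=cv2.connectedComponentsWithStats(m)
    o=np.array(o,float)
    # choose component nearest to predicted
    for it in range(5):
        h=hullmask(box(o,a,.007,.022,z+.008,z+.036),c,*roi,s);hc=np.array([np.nonzero(h)[1].mean(),np.nonzero(h)[0].mean()])
        i=1+np.argmax([ (l[h>0]==k).sum() for k in range(1,n)])
        d=(ce[i]-hc)/s
        w=unproj([[proj([[*o,z+.03]],c)[0]+d]],z+.03,c)[0]
        o=w
    return o,st[i,4],h.sum()
E
python3 - <<'E'
from bf import *
for c,roi in(("top",(280,195,315,218)),("scene",(315,185,350,210))):
    im=np.load(f"pics/{c}.npy").astype(np.uint8)
    print(c,rib(im,c,roi,.146,[.492,-.007]))
E
```

```text
top (array([ 0.49686533, -0.00730417]), np.int32(7589), np.uint64(6256))
scene (array([ 0.49251467, -0.00757099]), np.int32(4837), np.uint64(7155))
```

```bash
cat > go.py <<'E'
import sys
from h import *
def go(x,y,z,yaw):  # yaw of tool x in world, deg ; prints shift cm & turn
    o=get_obs();R=np.array(o["eef_rot"]);p=np.array(o["tcp_pos"])
    s=R.T@(np.array([x,y,z])-p)*100
    cur=np.degrees(np.arctan2(R[1,0],R[0,0]))
    d=(yaw-cur+180)%360-180
    print("t",round(o["t"],2),"shift",s.round(2),"turn",round(-np.radians(d),3),"| alt turn",round(-np.radians((d+180+180)%360-180),3),"q7",round(o["qpos"][6],1),"cur",p.round(4),round(cur,2),"gap",round(o["finger_gap"]*1000,1),"F",np.round(o["wrist_force"],1), "tilt",np.round(R[:2,2],4))
if __name__=="__main__":
    go(*map(float,sys.argv[1:5]))
def rk(x,y,o=(.4935,-.0073),a=.146):
    return np.array(o)+np.array([[np.cos(a),-np.sin(a)],[np.sin(a),np.cos(a)]])@[x,y]
E
python3 go.py .4935 -.0073 .15 8.4
```

```text
t 1.6 shift [-40.43 -44.14   8.13] turn -1.269 | alt turn 1.873 q7 -12.3 cur [ 0.2712 -0.5631  0.2313] -64.28 gap 85.3 F [ 1.  -0.7  0.6] tilt [ 0.0001 -0.0001]
```

Emit:
arm_command:
  commands:
    - [-40.4, -44.1, 3, -1.27, 6]
    - [-40.4, -44.1, 3, -1.27, 6]
    - [-40.4, -44.1, 3, -1.27, 6]
    - [-40.4, -44.1, 3, -1.27, 6]
    - [-40.4, -44.1, 3, -1.27, 6]
  squeeze: 60

```text
t: 2.02
tcp_pos: [0.3489, -0.3683, 0.2211]
eef_rot: [[0.882, -0.472, 0.001], [-0.472, -0.882, -0.001], [0.001, 0.0, -1.0]]
wrist_force: [1.3, -0.4, 0.8]
finger_gap: 0.0597
```

```bash
python3 go.py .4935 -.0073 .15 8.4
```

```text
t 2.02 shift [ -4.29 -38.65   7.1 ] turn -0.638 | alt turn 2.504 q7 -4.5 cur [ 0.3489 -0.3683  0.2211] -28.15 gap 59.7 F [ 1.3 -0.4  0.8] tilt [ 0.0007 -0.0005]
```

Emit:
arm_command:
  commands:
    - [-4.3, -38.6, 5, -0.638, 5]
    - [-4.3, -38.6, 5, -0.638, 5]
    - [-4.3, -38.6, 5, -0.638, 5]
    - [-4.3, -38.6, 5, -0.638, 5]
    - [-4.3, -38.6, 5, -0.638, 5]

```text
t: 2.43
tcp_pos: [0.4269, -0.1769, 0.1943]
eef_rot: [[0.991, 0.133, 0.001], [0.133, -0.991, -0.0], [0.001, 0.001, -1.0]]
wrist_force: [-0.1, 0.5, 0.1]
finger_gap: 0.0499
```

```bash
python3 go.py .4935 -.0073 .12 8.4
```

```text
t 2.43 shift [  8.86 -15.92   7.43] turn -0.013 | alt turn 3.129 q7 -3.9 cur [ 0.4269 -0.1769  0.1943] 7.65 gap 49.9 F [-0.1  0.5  0.1] tilt [ 0.0009 -0.0005]
```

Emit:
arm_command:
  commands:
    - [8.9, -15.9, 7.4, -0.013, 5]
    - [8.9, -15.9, 7.4, -0.013, 5]
    - [8.9, -15.9, 7.4, -0.013, 5]
    - [8.9, -15.9, 7.4, -0.013, 5]
    - [8.9, -15.9, 7.4, -0.013, 5]

```text
t: 2.85
tcp_pos: [0.4956, -0.0052, 0.1194]
eef_rot: [[0.99, 0.144, 0.001], [0.144, -0.99, 0.002], [0.002, -0.002, -1.0]]
wrist_force: [-0.3, 1.0, -0.1]
finger_gap: 0.0501
```

```bash
python3 go.py .4935 -.0073 .047 8.4; python3 - <<'E'
from h import *
im=get_image("scene");crop(im,270,140,400,240,6,"pics/s1.png")
im=get_image("top");crop(im,240,150,360,240,6,"pics/t1.png")
E
```

```text
t 2.85 shift [-0.25  0.19  7.24] turn -0.002 | alt turn 3.139 q7 -26.7 cur [ 0.4956 -0.0052  0.1194] 8.27 gap 50.1 F [-0.3  1.  -0.1] tilt [0.0014 0.0019]
```

View pics/s1.png

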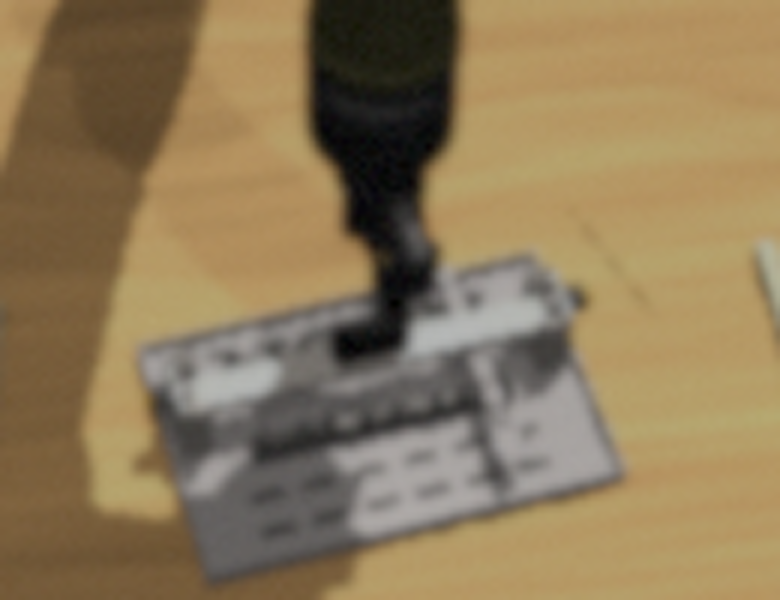

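View pics/t1.png

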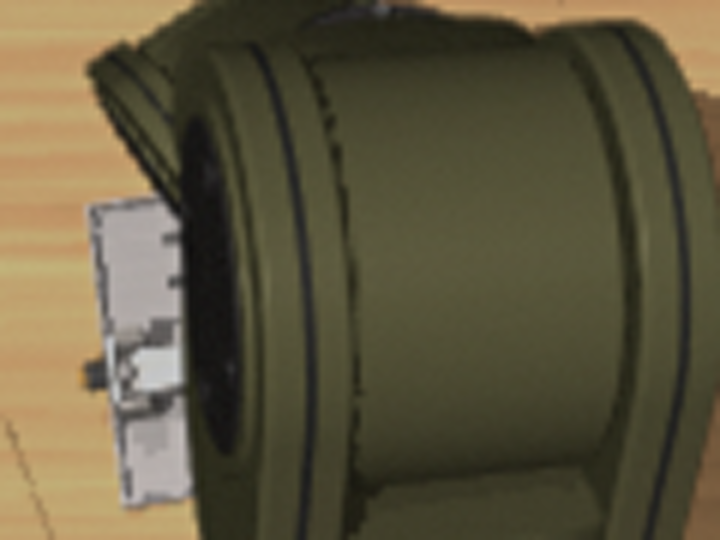

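The scene crop shows the gripper straight above the rib at about (365,340). The arm blocks the top view. I'll descend onto the rib.

Emit:
arm_command:
  commands:
    - [-0.2, 0.2, 3.5, 0, 5]
    - [-0.2, 0.2, 5.5, 0, 5]
    - [-0.2, 0.2, 6.5, 0, 5]
    - [-0.2, 0.2, 7.0, 0, 5]
    - [-0.2, 0.2, 7.0, 0, 5]

```text
t: 3.37
tcp_pos: [0.4921, -0.0122, 0.0496]
eef_rot: [[0.99, 0.14, -0.001], [0.14, -0.99, -0.001], [-0.001, 0.001, -1.0]]
wrist_force: [-0.2, 0.7, 0.1]
finger_gap: 0.0501
```

```bash
python3 go.py .4935 -.0073 .048 8.4
```

```text
t 3.37 shift [ 0.2  -0.47  0.16] turn -0.006 | alt turn 3.136 q7 -31.0 cur [ 0.4921 -0.0122  0.0496] 8.06 gap 50.1 F [-0.2  0.7  0.1] tilt [-0.0013 -0.0007]
```

Emit:
arm_command:
  commands:
    - [0, 0, 0, 0, 5]
    - [0, 0, 0, 0, 5]

```text
t: 3.53
tcp_pos: [0.4932, -0.0119, 0.0511]
eef_rot: [[0.99, 0.14, 0.002], [0.14, -0.99, 0.0], [0.002, 0.0, -1.0]]
wrist_force: [0.1, 0.2, -0.0]
finger_gap: 0.05
```

```bash
python3 go.py .4935 -.0073 .048 8.4
```

```text
t 3.53 shift [ 0.09 -0.45  0.31] turn -0.006 | alt turn 3.135 q7 -31.0 cur [ 0.4932 -0.0119  0.0511] 8.05 gap 50.0 F [ 0.1  0.2 -0. ] tilt [0.0017 0.0001]
```

Emit:
arm_command:
  commands:
    - [0.1, -0.45, 0.3, -0.006, 5]
    - [0.1, -0.45, 0.3, -0.006, 5]
    - [0.1, -0.45, 0.3, -0.006, 5]

```text
t: 3.78
tcp_pos: [0.4932, -0.0066, 0.0476]
eef_rot: [[0.989, 0.147, 0.001], [0.147, -0.989, 0.0], [0.001, -0.0, -1.0]]
wrist_force: [-0.3, 1.1, -0.4]
finger_gap: 0.0503
```

```bash
python3 go.py .4935 -.0073 .048 8.4;python3 go.py .4935 -.0073 .048 8.4
```

```text
t 3.78 shift [ 0.02  0.07 -0.04] turn 0.001 | alt turn -3.14 q7 -31.3 cur [ 0.4932 -0.0066  0.0476] 8.46 gap 50.3 F [-0.3  1.1 -0.4] tilt [0.0008 0.0004]
t 3.78 shift [ 0.02  0.07 -0.04] turn 0.001 | alt turn -3.14 q7 -31.3 cur [ 0.4932 -0.0066  0.0476] 8.46 gap 50.3 F [-0.3  1.1 -0.4] tilt [0.0008 0.0004]
```

Now close on the rib.

Emit:
arm_command:
  commands:
    - [0, 0, 0, 0, 2.5]
    - [0, 0, 0, 0, 1.0]
    - [0, 0, 0, 0, 1.0]
    - [0, 0, 0, 0, 1.0]
    - [0, 0, 0, 0, 1.0]
  squeeze: 60

```text
t: 4.2
tcp_pos: [0.493, -0.0072, 0.0475]
eef_rot: [[0.989, 0.146, 0.0], [0.146, -0.989, -0.0], [0.0, 0.0, -1.0]]
wrist_force: [0.1, 0.0, 2.7]
finger_gap: 0.0132
```

```bash
python3 go.py .4935 -.0073 .048 8.4
```

```text
t 4.2 shift [ 0.05  0.02 -0.05] turn 0.0 | alt turn -3.141 q7 -31.3 cur [ 0.493  -0.0072  0.0475] 8.42 gap 13.2 F [0.1 0.  2.7] tilt [ 0.0004 -0.0002]
```

Emit:
arm_command:
  commands:
    - [0, 0, -0.5, 0, 1.0]
    - [0, 0, -1.0, 0, 1.0]
    - [0, 0, -1.6, 0, 1.0]
    - [0, 0, -2.5, 0, 1.0]
    - [0, 0, -3.5, 0, 1.0]

```text
t: 4.62
tcp_pos: [0.493, -0.007, 0.0834]
eef_rot: [[0.989, 0.147, 0.0], [0.147, -0.989, -0.0], [0.0, 0.0, -1.0]]
wrist_force: [0.2, -0.3, -1.4]
finger_gap: 0.0127
```

```bash
python3 go.py .4935 -.0073 .148 8.4
```

```text
t 4.62 shift [ 0.05  0.03 -6.46] turn 0.001 | alt turn -3.141 q7 -29.3 cur [ 0.493  -0.007   0.0834] 8.43 gap 12.7 F [ 0.2 -0.3 -1.4] tilt [ 0.0005 -0.    ]
```

```bash
python3 go.py .68 .02 .10 8.4
```

```text
t 4.62 shift [18.9   0.07 -1.66] turn 0.001 | alt turn -3.141 q7 -29.3 cur [ 0.493  -0.007   0.0834] 8.43 gap 12.7 F [ 0.2 -0.3 -1.4] tilt [ 0.0005 -0.    ]
```

Emit:
arm_command:
  commands:
    - [2, 0, -1.7, 0, 1.0]
    - [6, 0, -1.7, 0, 1.0]
    - [10, 0, -1.7, 0, 1.0]
    - [14, 0, -1.7, 0, 1.0]
    - [17, 0, -1.7, 0, 1.0]

```text
t: 5.03
tcp_pos: [0.6647, 0.0182, 0.1016]
eef_rot: [[0.989, 0.145, 0.004], [0.145, -0.989, 0.002], [0.005, -0.001, -1.0]]
wrist_force: [1.5, 0.2, -1.3]
finger_gap: 0.013
```

Emit:
arm_command:
  commands:
    - [1, 0, 0, 0, 1.0]
    - [1.9, 0, 1, 0, 1.0]
    - [1.9, 0, 4, 0, 1.0]
    - [1.9, 0, 6, 0, 1.0]
    - [1.9, 0, 7.5, 0, 1.0]

```text
t: 5.45
tcp_pos: [0.6789, 0.0203, 0.0234]
eef_rot: [[0.989, 0.146, -0.002], [0.146, -0.989, -0.0], [-0.002, -0.0, -1.0]]
wrist_force: [-0.3, -0.1, -2.2]
finger_gap: 0.0125
```

```bash
python3 go.py .68 .02 .0125 8.4
```

```text
t 5.45 shift [0.11 0.04 1.09] turn 0.0 | alt turn -3.141 q7 -20.7 cur [0.6789 0.0203 0.0234] 8.41 gap 12.5 F [-0.3 -0.1 -2.2] tilt [-0.0018 -0.0001]
```

Emit:
arm_command:
  commands:
    - [0, 0, 0.5, 0, 1.0]
    - [0, 0, 0.9, 0, 1.0]
    - [0, 0, 1.1, 0, 1.0]
    - [0, 0, 1.15, 0, 1.0]

```text
t: 5.78
tcp_pos: [0.6806, 0.0207, 0.0138]
eef_rot: [[0.989, 0.146, 0.002], [0.146, -0.989, 0.0], [0.002, -0.0, -1.0]]
wrist_force: [-0.1, -0.9, -1.2]
finger_gap: 0.0128
```

```bash
python3 go.py .68 .02 .0125 8.4
```

```text
t 5.78 shift [-0.07  0.06  0.13] turn 0.0 | alt turn -3.141 q7 -21.0 cur [0.6806 0.0207 0.0138] 8.42 gap 12.8 F [-0.1 -0.9 -1.2] tilt [0.0017 0.0003]
```

Emit:
arm_command:
  commands:
    - [0, 0, 0.1, 0, 1.0]
    - [0, 0, 0.2, 0, 1.0]
    - [0, 0, 0.2, 0, 1.0]

```text
t: 6.03
tcp_pos: [0.6807, 0.0207, 0.0121]
eef_rot: [[0.989, 0.146, 0.002], [0.146, -0.989, 0.0], [0.002, 0.0, -1.0]]
wrist_force: [-1.6, 0.2, 4.5]
finger_gap: 0.013
```

Emit:
arm_command:
  commands:
    - [0, 0, 0, 0, 2.5]
    - [0, 0, 0, 0, 4]
    - [0, 0, 0, 0, 4]
    - [0, 0, -3, 0, 4]
    - [0, 0, -7, 0, 4]

```text
t: 6.45
tcp_pos: [0.6765, 0.02, 0.0775]
eef_rot: [[0.989, 0.147, -0.009], [0.147, -0.989, -0.001], [-0.009, -0.0, -1.0]]
wrist_force: [0.6, -0.5, -0.5]
finger_gap: 0.04
```

```bash
python3 -c "
from go import *
w=rk(0,60,(.493,-.0072));print(w);go(w[0],w[1],.12,98.4)"
```

```text
[-8.23591179 59.35445512]
t 6.45 shift [-8.61e+00 -6.00e+03 -4.10e+00] turn -1.57 | alt turn 1.572 q7 -19.1 cur [0.6765 0.02   0.0775] 8.46 gap 40.0 F [ 0.6 -0.5 -0.5] tilt [-0.0086 -0.0013]
```

```bash
sed -i 's/(.4935,-.0073),a=.146/(.493,-.0072),a=.1468/' go.py; python3 -c "
from go import *
w=rk(0,.06);print(w);go(w[0],w[1],.12,-81.6)
for c,b in(('scene',(270,160,400,260)),):
    im=get_image(c);crop(im,*b,6,'pics/s2.png');np.save('pics/s2.npy',im)
for d in recognise('spatula1','scene'):print(d['confidence'],d['at'][1]*640,d['at'][0]*400)
"
```

```text
[0.4842236  0.05215465]
t 6.45 shift [-18.58  -6.01  -4.09] turn 1.572 | alt turn -1.57 q7 -19.1 cur [0.6765 0.02   0.0775] 8.46 gap 40.0 F [ 0.6 -0.5 -0.5] tilt [-0.0086 -0.0013]
```

View pics/s2.png

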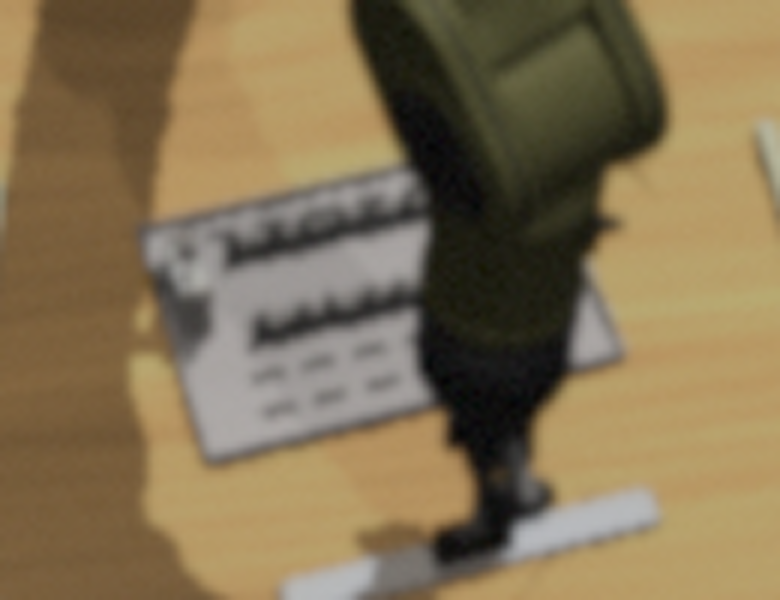

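Emit:
arm_command:
  commands:
    - [-3, 3, -4, 0.12, 4]
    - [-7, 6, -8, 0.25, 4]
    - [-11, 9, -10, 0.37, 4]
    - [-14, 13, -10, 0.5, 4]
    - [-16, 17, -10, 0.62, 4]

```text
t: 6.97
tcp_pos: [0.5713, -0.1221, 0.1748]
eef_rot: [[0.889, -0.459, 0.003], [-0.459, -0.889, 0.001], [0.002, -0.002, -1.0]]
wrist_force: [1.1, 0.2, -0.1]
finger_gap: 0.0402
```

Emit:
arm_command:
  commands:
    - [0, 4, 0, 0.12, 4]
    - [0, 8, 0, 0.25, 4]
    - [0, 12, 0, 0.37, 4]
    - [0, 16, 0, 0.5, 4]
    - [0, 17, 0, 0.62, 4]

```text
t: 7.38
tcp_pos: [0.4893, -0.2822, 0.1728]
eef_rot: [[0.445, -0.895, -0.003], [-0.895, -0.445, -0.005], [0.003, 0.005, -1.0]]
wrist_force: [-0.6, -1.2, -0.5]
finger_gap: 0.0402
```

```bash
python3 -c "
from go import *
w=rk(0,.06);go(w[0],w[1],.12,-81.6)
for c,b in(('scene',(270,160,400,260)),('top',(240,130,360,240))):
    im=get_image(c);crop(im,*b,6,'pics/%s3.png'%c);np.save('pics/%s3.npy'%c,im)
"
```

```text
t 7.38 shift [-30.19 -14.45   5.11] turn 0.315 | alt turn -2.827 q7 -46.9 cur [ 0.4893 -0.2822  0.1728] -63.57 gap 40.2 F [-0.6 -1.2 -0.5] tilt [-0.0035 -0.0054]
```

View pics/scene3.png

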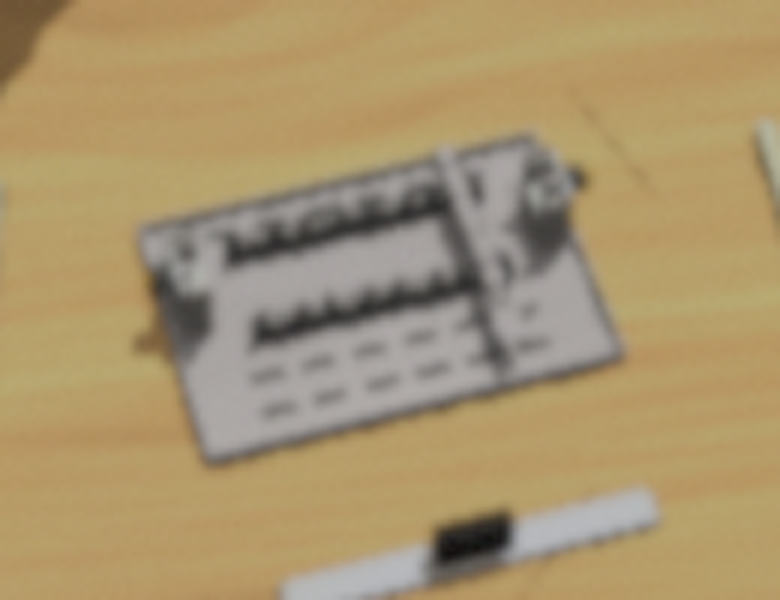

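View pics/top3.png

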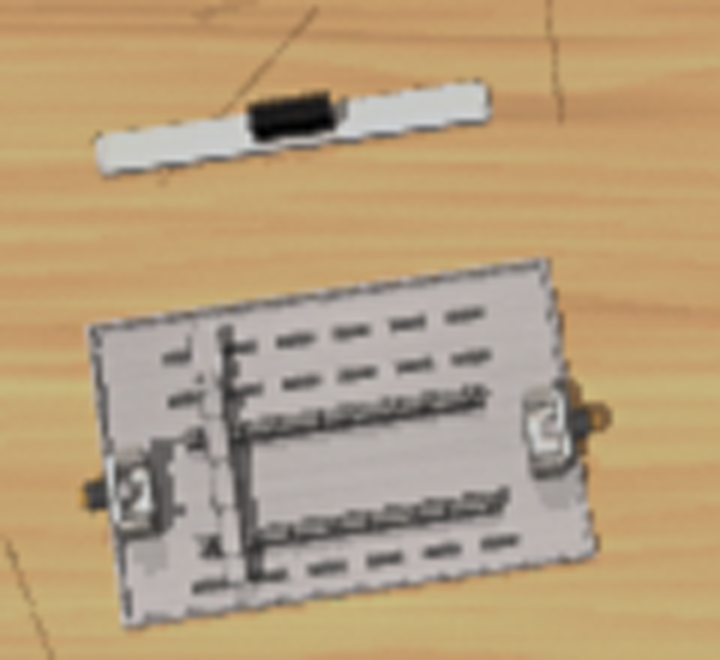

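```bash
python3 -c "
from go import *
print(unproj([[279.2,226.3]],.031),unproj([[344.2,185]],.031,'scene'))
for x in(-.05,.0,.05,.085):
    w=rk(x,.06);print(x,w.round(4),[proj([[*w,.034]],c).round(1)[0] for c in('top','scene')], (proj([[*w,.034]],'top')[0]-[240,130])*6,(proj([[*w,.034]],'scene')[0]-[270,160])*6)
"
```

```text
[[0.43315464 0.04365385]] [[0.43479915 0.04774648]]
-0.05 [0.4348 0.0448] [array([278.7, 225.6]), array([343.4, 184.6])] [232.34624349 573.79749031] [440.48600703 147.48942391]
0.0 [0.4842 0.0522] [array([276.6, 209.5]), array([347.9, 196. ])] [219.42859601 476.79328968] [467.16950194 216.05216582]
0.05 [0.5337 0.0595] [array([274.5, 193.6]), array([352.5, 207.9])] [206.70260064 381.3696473 ] [494.8213457  287.10069708]
0.085 [0.5683 0.0646] [array([273. , 182.6]), array([355.8, 216.4])] [197.90463532 315.48135181] [514.78264079 338.3876691 ]
```

The crops show the spatula alone in notch 4, its near end at scene px (344,185). The bar rests clear on the far side. I'll go to the spatula.

Emit:
arm_command:
  commands:
    - [-4, -2, 0, 0.1, 3.4]
    - [-8, -4, 1, 0.2, 3.4]
    - [-12, -6, 2, 0.3, 3.4]
    - [-16, -8, 3, 0.315, 3.4]
    - [-20, -9.5, 4, 0.315, 3.0]

```text
t: 7.9
tcp_pos: [0.4895, -0.0656, 0.1367]
eef_rot: [[0.166, -0.986, 0.002], [-0.986, -0.166, 0.001], [-0.001, -0.003, -1.0]]
wrist_force: [0.7, 0.9, 0.0]
finger_gap: 0.0301
```

Emit:
arm_command:
  commands:
    - [-4, 0, 1, 0, 3.0]
    - [-8, 0, 2, 0, 3.0]
    - [-10, 0, 3, 0, 3.0]
    - [-10, 0, 3, 0, 3.0]

```text
t: 8.23
tcp_pos: [0.4704, 0.0379, 0.1053]
eef_rot: [[0.177, -0.984, -0.003], [-0.984, -0.178, 0.005], [-0.006, 0.002, -1.0]]
wrist_force: [-0.6, -0.6, -0.2]
finger_gap: 0.0302
```

```bash
python3 go.py .4842 .0522 .075 -81.6
```

```text
t 8.23 shift [-1.15 -1.62  3.03] turn 0.032 | alt turn -3.11 q7 -87.1 cur [0.4704 0.0379 0.1053] -79.78 gap 30.2 F [-0.6 -0.6 -0.2] tilt [-0.0034  0.0051]
```

Emit:
arm_command:
  commands:
    - [-1.2, -1.6, 1, 0.03, 3.0]
    - [-1.2, -1.6, 2.5, 0.03, 3.0]
    - [-1.2, -1.6, 3, 0.03, 3.0]
    - [-1.2, -1.6, 3, 0.03, 3.0]

```text
t: 8.57
tcp_pos: [0.485, 0.044, 0.0759]
eef_rot: [[0.135, -0.991, -0.003], [-0.991, -0.135, 0.0], [-0.0, 0.003, -1.0]]
wrist_force: [-0.5, 0.4, 0.6]
finger_gap: 0.0298
```

```bash
python3 go.py .4842 .0522 .021 -81.6
```

```text
t 8.57 shift [-0.82 -0.04  5.49] turn -0.011 | alt turn 3.13 q7 -88.9 cur [0.485  0.044  0.0759] -82.24 gap 29.8 F [-0.5  0.4  0.6] tilt [-0.0027  0.0001]
```

Emit:
arm_command:
  commands:
    - [-0.8, 0, 0.5, -0.011, 3.0]
    - [-0.8, 0, 1, -0.011, 3.0]
    - [-0.8, 0, 1, -0.011, 3.0]

```text
t: 8.82
tcp_pos: [0.4845, 0.0519, 0.0665]
eef_rot: [[0.145, -0.989, -0.001], [-0.989, -0.145, 0.0], [-0.0, 0.001, -1.0]]
wrist_force: [-1.1, -0.3, -0.1]
finger_gap: 0.0301
```

```bash
python3 go.py .4842 .0522 .021 -81.6
```

```text
t 8.82 shift [-0.03  0.02  4.55] turn -0.002 | alt turn 3.14 q7 -89.2 cur [0.4845 0.0519 0.0665] -81.69 gap 30.1 F [-1.1 -0.3 -0.1] tilt [-0.0008  0.0004]
```

Emit:
arm_command:
  commands:
    - [0, 0, 2, 0, 3.0]
    - [0, 0, 3.5, 0, 3.0]
    - [0, 0, 4.4, 0, 3.0]
    - [0, 0, 4.45, 0, 3.0]

```text
t: 9.15
tcp_pos: [0.4841, 0.0511, 0.0212]
eef_rot: [[0.143, -0.99, -0.002], [-0.99, -0.143, -0.0], [0.0, 0.002, -1.0]]
wrist_force: [0.1, 0.4, -0.0]
finger_gap: 0.0298
```

Emit:
arm_command:
  commands:
    - [0, 0, 0, 0, 1.8]
    - [0, 0, 0, 0, 0.8]
    - [0, 0, 0, 0, 0.8]
    - [0, 0, 0, 0, 0.8]
  squeeze: 50

```text
t: 9.48
tcp_pos: [0.4855, 0.0514, 0.023]
eef_rot: [[0.143, -0.99, 0.001], [-0.99, -0.143, 0.0], [0.0, -0.001, -1.0]]
wrist_force: [-0.0, -0.0, -0.5]
finger_gap: 0.0106
```

```bash
python3 go.py .4842 .0522 .1 -81.6
```

```text
t 9.48 shift [-0.09  0.1  -7.7 ] turn -0.003 | alt turn 3.139 q7 -89.2 cur [0.4855 0.0514 0.023 ] -81.76 gap 10.6 F [-0.  -0.  -0.5] tilt [0.0013 0.0001]
```

```bash
python3 -c "
from go import *
W=unproj([[398.1,170.7],[437.1,173.1],[436.9,231],[396.4,229.3]],.02);print(W.round(4),W.mean(0).round(4),[np.linalg.norm(W[i]-W[i-1]).round(3) for i in range(4)])
v=W[0]-W[3]+W[1]-W[2];print(np.degrees(np.arctan2(v[1],v[0])))
"
```

```text
[[ 0.6086 -0.3244]
 [ 0.6003 -0.4453]
 [ 0.419  -0.4331]
 [ 0.4244 -0.3112]] [ 0.5131 -0.3785] [np.float64(0.185), np.float64(0.121), np.float64(0.182), np.float64(0.122)]
-3.970884791213851
```

Emit:
arm_command:
  commands:
    - [0, 0, -1, 0, 0.8]
    - [0, 0, -2.5, 0, 0.8]
    - [0, 0, -5, 0, 0.8]
    - [0, 0, -8, 0, 0.8]
    - [0, 0, -8, 0, 0.8]

```text
t: 9.9
tcp_pos: [0.4875, 0.0515, 0.1071]
eef_rot: [[0.143, -0.99, 0.008], [-0.99, -0.143, 0.001], [0.0, -0.008, -1.0]]
wrist_force: [0.7, 0.0, -0.4]
finger_gap: 0.0103
```

```bash
python3 go.py .4955 -.377 .10 -94
```

```text
t 9.9 shift [42.53  5.33  0.67] turn 0.213 | alt turn -2.928 q7 -89.3 cur [0.4875 0.0515 0.1071] -81.79 gap 10.3 F [ 0.7  0.  -0.4] tilt [0.0078 0.001 ]
```

Emit:
arm_command:
  commands:
    - [3, 0.5, 0, 0.05, 0.8]
    - [7, 1, 0, 0.1, 0.8]
    - [11, 1.5, 0, 0.15, 0.8]
    - [15, 2, 0, 0.2, 0.8]
    - [19, 2.5, 0, 0.213, 0.8]

```text
t: 10.32
tcp_pos: [0.4872, -0.142, 0.1029]
eef_rot: [[-0.071, -0.997, 0.0], [-0.997, 0.071, -0.0], [0.0, -0.0, -1.0]]
wrist_force: [1.4, 0.2, -0.5]
finger_gap: 0.0105
```

```bash
python3 go.py .4955 -.377 .09 -94
```

```text
t 10.32 shift [23.39 -2.49  1.29] turn -0.001 | alt turn 3.141 q7 -80.8 cur [ 0.4872 -0.142   0.1029] -94.06 gap 10.5 F [ 1.4  0.2 -0.5] tilt [ 0.0004 -0.0002]
```

Emit:
arm_command:
  commands:
    - [4, -0.5, 0, 0, 0.8]
    - [8, -1, 0, 0, 0.8]
    - [12, -1.5, 0.5, 0, 0.8]
    - [16, -2, 1, 0, 0.8]
    - [20, -2.5, 2, 0, 0.8]

```text
t: 10.73
tcp_pos: [0.4987, -0.344, 0.0835]
eef_rot: [[-0.07, -0.998, 0.002], [-0.998, 0.07, -0.001], [0.001, -0.002, -1.0]]
wrist_force: [0.3, -0.0, -0.5]
finger_gap: 0.0099
```

Emit:
arm_command:
  commands:
    - [3.4, 0, 0.5, 0, 0.8]
    - [3.4, 0, 2, 0, 0.8]
    - [3.4, 0, 3, 0, 0.8]

```text
t: 10.98
tcp_pos: [0.4945, -0.379, 0.0519]
eef_rot: [[-0.074, -0.997, -0.0], [-0.997, 0.074, -0.002], [0.002, 0.0, -1.0]]
wrist_force: [-0.2, 1.0, -0.3]
finger_gap: 0.0103
```

```bash
python3 go.py .4955 -.377 .0075 -94
```

```text
t 10.98 shift [-0.22 -0.09  4.44] turn -0.005 | alt turn 3.137 q7 -64.1 cur [ 0.4945 -0.379   0.0519] -94.27 gap 10.3 F [-0.2  1.  -0.3] tilt [-0.0004 -0.0023]
```

Emit:
arm_command:
  commands:
    - [0, 0, 2, 0, 0.8]
    - [0, 0, 3, 0, 0.8]
    - [0, 0, 3.8, 0, 0.8]
    - [0, 0, 4.0, 0, 0.8]
    - [0, 0, 4.2, 0, 0.8]

```text
t: 11.4
tcp_pos: [0.4966, -0.3747, 0.0104]
eef_rot: [[-0.068, -0.998, -0.0], [-0.998, 0.068, 0.0], [-0.0, 0.0, -1.0]]
wrist_force: [0.6, -0.7, -0.1]
finger_gap: 0.0106
```

Emit:
arm_command:
  commands:
    - [0, 0, 0.15, 0, 0.8]
    - [0, 0, 0.3, 0, 0.8]
    - [0, 0, 0.4, 0, 0.8]

```text
t: 11.65
tcp_pos: [0.4966, -0.3755, 0.0069]
eef_rot: [[-0.069, -0.998, 0.001], [-0.998, 0.069, -0.001], [0.001, -0.001, -1.0]]
wrist_force: [0.4, 0.1, -0.4]
finger_gap: 0.0106
```

Emit:
arm_command:
  commands:
    - [0, 0, 0.1, 0, 0.8]
    - [0, 0, 0.15, 0, 0.8]

```text
t: 11.82
tcp_pos: [0.4963, -0.3755, 0.0051]
eef_rot: [[-0.069, -0.998, 0.0], [-0.998, 0.069, -0.0], [0.0, -0.0, -1.0]]
wrist_force: [0.0, 0.5, -0.8]
finger_gap: 0.0106
```

Emit:
arm_command:
  commands:
    - [0, 0, 0, 0, 1.6]
    - [0, 0, 0, 0, 2.6]
    - [0, 0, 0, 0, 2.6]
    - [0, 0, -3, 0, 3]
    - [0, 0, -7, 0, 3]

```text
t: 12.23
tcp_pos: [0.4938, -0.3735, 0.0724]
eef_rot: [[-0.069, -0.998, -0.006], [-0.998, 0.069, 0.004], [-0.004, 0.007, -1.0]]
wrist_force: [1.0, -0.9, 1.2]
finger_gap: 0.0302
```

```bash
python3 go.py .4525 -.224 .07 -97.5; python3 - <<'E'
from h import *
im=get_image("scene");crop(im,190,170,290,260,7,"pics/s4.png")
im=get_image("top");np.save("pics/top4.npy",im);cv2.imwrite("pics/t4.png",im[:,:,::-1])
E
```

```text
t 12.23 shift [-14.63   5.15   0.33] turn 0.062 | alt turn -3.08 q7 -64.0 cur [ 0.4938 -0.3735  0.0724] -93.94 gap 30.2 F [ 1.  -0.9  1.2] tilt [-0.0064  0.0044]
```

View pics/s4.png

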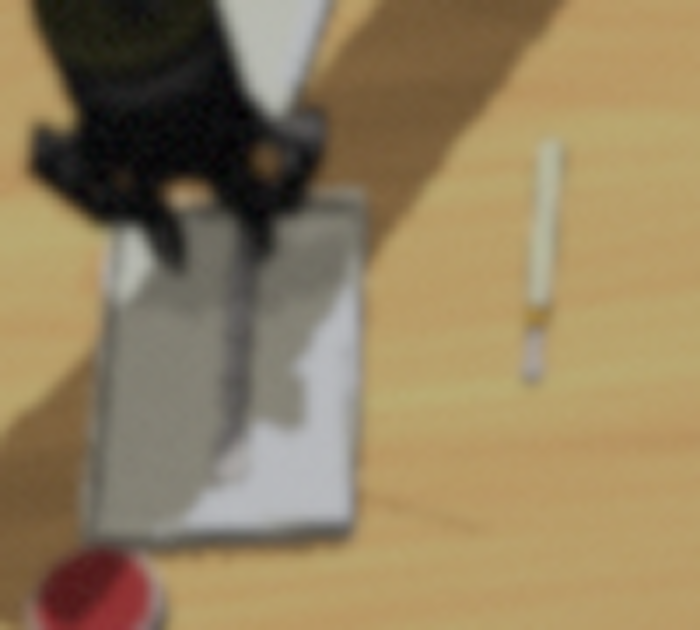

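View pics/t4.png

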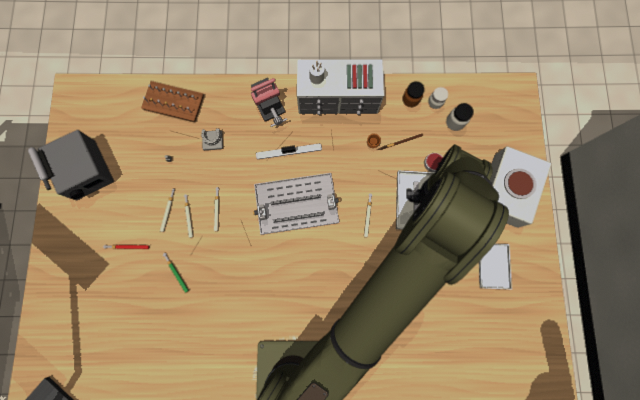

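The spatula lies in the white tray, with its tip at scene px (223,237). Carver D hasn't moved, at top px (368,215), so I'll fetch it next.

Emit:
arm_command:
  commands:
    - [-4, 1.3, 0, 0.02, 4]
    - [-8, 2.6, 0, 0.05, 4]
    - [-12, 4, 0, 0.062, 4]
    - [-14.6, 5.15, 0, 0.062, 4]
    - [-14.6, 5.15, 0, 0.062, 4]

```text
t: 12.75
tcp_pos: [0.4522, -0.218, 0.0747]
eef_rot: [[-0.122, -0.992, -0.006], [-0.992, 0.122, 0.007], [-0.006, 0.006, -1.0]]
wrist_force: [-1.3, -0.2, 0.3]
finger_gap: 0.0402
```

```bash
python3 go.py .4528 -.224 .03 -97.5; cat > iv.py <<'E'
from h import *
def carvers(c="top",box=(120,150,400,260),im=None):
    im=get_image(c) if im is None else im
    f=im.astype(float);br=f[:,:,2]/np.maximum(f[:,:,0],1);gr=f[:,:,1]/np.maximum(f[:,:,0],1)
    m=((br>.72)&(f[:,:,0]>100)).astype(np.uint8);mm=np.zeros_like(m);b=box;mm[b[1]:b[3],b[0]:b[2]]=m[b[1]:b[3],b[0]:b[2]]
    n,l,st,ce=cv2.connectedComponentsWithStats(mm)
    for i in range(1,n):
        if not 40<st[i,4]<200:continue
        ys,xs=np.nonzero(l==i);W=unproj(np.c_[xs,ys],.010,c);mu=W.mean(0);u,s,v=np.linalg.svd(W-mu,full_matrices=False);d=v[0]*np.sign(v[0][0]);t=(W-mu)@d
        print(c,ce[i].round(1),st[i,4],"ang",np.degrees(np.arctan2(d[1],d[0])).round(1),"len",(t.max()-t.min()).round(4),"mid",(mu+d*(t.max()+t.min())/2).round(4),mu.round(4))
if __name__=="__main__":
    carvers("top");carvers("scene",(255,150,470,230))
E
python3 iv.py
```

```text
t 12.75 shift [ 0.61 -0.16  4.46] turn 0.008 | alt turn -3.133 q7 -75.6 cur [ 0.4522 -0.218   0.0747] -97.03 gap 40.2 F [-1.3 -0.2  0.3] tilt [-0.0055  0.0067]
top [215.8 215.8] 109 ang 1.1 len 0.097 mid [0.4738 0.2416] [0.4695 0.2415]
top [165.3 215.8] 124 ang -11.2 len 0.0956 mid [0.4699 0.3963] [0.47   0.3962]
top [188.4 221.4] 122 ang 10.9 len 0.0979 mid [0.4526 0.3245] [0.4524 0.3245]
scene [421.9 183.9] 81 ang 10.6 len 0.0929 mid [0.452  0.3255] [0.4521 0.3255]
scene [442.8 185.6] 74 ang -11.7 len 0.0921 mid [0.4681 0.3975] [0.469  0.3973]
scene [400.3 191. ] 85 ang 1.4 len 0.0959 mid [0.471  0.2425] [0.4716 0.2425]
```

Emit:
arm_command:
  commands:
    - [0.5, -0.1, 2, 0.008, 4]
    - [0.5, -0.1, 4, 0.008, 4]
    - [0.5, -0.1, 5, 0.008, 4]
    - [0.5, -0.1, 5, 0.008, 4]

```text
t: 13.18
tcp_pos: [0.4545, -0.2322, 0.023]
eef_rot: [[-0.14, -0.99, -0.002], [-0.99, 0.14, 0.0], [0.0, 0.002, -1.0]]
wrist_force: [-0.3, 0.5, -0.8]
finger_gap: 0.0399
```

```bash
python3 go.py .4528 -.224 .004 -97.5
```

```text
t 13.18 shift [-0.79  0.28  1.9 ] turn -0.01 | alt turn 3.132 q7 -75.5 cur [ 0.4545 -0.2322  0.023 ] -98.07 gap 39.9 F [-0.3  0.5 -0.8] tilt [-0.0023  0.0003]
```

Emit:
arm_command:
  commands:
    - [-0.8, 0.25, 0.5, -0.01, 4]
    - [-0.8, 0.25, 1.2, -0.01, 4]
    - [-0.8, 0.25, 1.5, -0.01, 4]
    - [-0.8, 0.25, 1.5, -0.01, 4]

```text
t: 13.52
tcp_pos: [0.4539, -0.2227, 0.0096]
eef_rot: [[-0.128, -0.992, -0.0], [-0.992, 0.128, 0.0], [-0.0, 0.0, -1.0]]
wrist_force: [0.6, 0.4, 0.0]
finger_gap: 0.0401
```

```bash
python3 go.py .4528 -.224 .004 -97.5
```

```text
t 13.52 shift [0.14 0.1  0.56] turn 0.002 | alt turn -3.139 q7 -75.7 cur [ 0.4539 -0.2227  0.0096] -97.37 gap 40.1 F [0.6 0.4 0. ] tilt [-0.0002  0.0001]
```

Emit:
arm_command:
  commands:
    - [0.1, 0.1, 0.5, 0, 3]
    - [0.1, 0.1, 0.5, 0, 1.8]
    - [0.1, 0.1, 0.5, 0, 0.8]
    - [0.1, 0.1, 0.5, 0, 0.8]
    - [0.1, 0.1, 0.5, 0, 0.8]

```text
t: 13.93
tcp_pos: [0.4529, -0.224, 0.005]
eef_rot: [[-0.129, -0.992, 0.0], [-0.992, 0.129, -0.0], [0.0, -0.0, -1.0]]
wrist_force: [1.0, 0.1, 0.6]
finger_gap: 0.0099
```

```bash
python3 go.py .4528 -.224 .1 -97.5
```

```text
t 13.93 shift [ 0.01  0.01 -9.5 ] turn 0.002 | alt turn -3.14 q7 -75.6 cur [ 0.4529 -0.224   0.005 ] -97.4 gap 9.9 F [1.  0.1 0.6] tilt [ 0.0004 -0.0002]
```

Emit:
arm_command:
  commands:
    - [0, 0, -1, 0, 0.8]
    - [0, 0, -4, 0, 0.8]
    - [0, 0, -7.5, 0, 0.8]
    - [-3.5, 0, -8, -0.06, 0.8]
    - [-7.5, 0, -8, -0.15, 0.8]

```text
t: 14.35
tcp_pos: [0.4641, -0.153, 0.088]
eef_rot: [[0.016, -1.0, 0.007], [-1.0, -0.016, -0.004], [0.005, -0.006, -1.0]]
wrist_force: [1.2, 1.2, -1.3]
finger_gap: 0.0101
```

```bash
python3 go.py .5018 -.0666 .09 -81.6
```

```text
t 14.35 shift [-8.58 -3.91 -0.21] turn -0.131 | alt turn 3.011 q7 -76.6 cur [ 0.4641 -0.153   0.088 ] -89.09 gap 10.1 F [ 1.2  1.2 -1.3] tilt [ 0.0065 -0.0045]
```

Emit:
arm_command:
  commands:
    - [-4, -1.8, 0, -0.06, 0.8]
    - [-7.5, -3.4, 0, -0.131, 0.8]
    - [-8.2, -3.9, 0, -0.131, 0.8]
    - [-8.2, -3.9, 0, -0.131, 0.8]

```text
t: 14.68
tcp_pos: [0.5022, -0.0617, 0.0856]
eef_rot: [[0.159, -0.987, 0.003], [-0.987, -0.159, 0.003], [-0.002, -0.004, -1.0]]
wrist_force: [-0.4, -1.0, -0.1]
finger_gap: 0.0099
```

```bash
python3 go.py .5018 -.0666 .06 -81.6; python3 - <<'E'
from h import *
im=get_image("scene");crop(im,270,140,400,240,6,"pics/s5.png")
E
```

```text
t 14.68 shift [0.48 0.12 2.56] turn 0.013 | alt turn -3.129 q7 -79.0 cur [ 0.5022 -0.0617  0.0856] -80.86 gap 9.9 F [-0.4 -1.  -0.1] tilt [0.0034 0.0028]
```

View pics/s5.png

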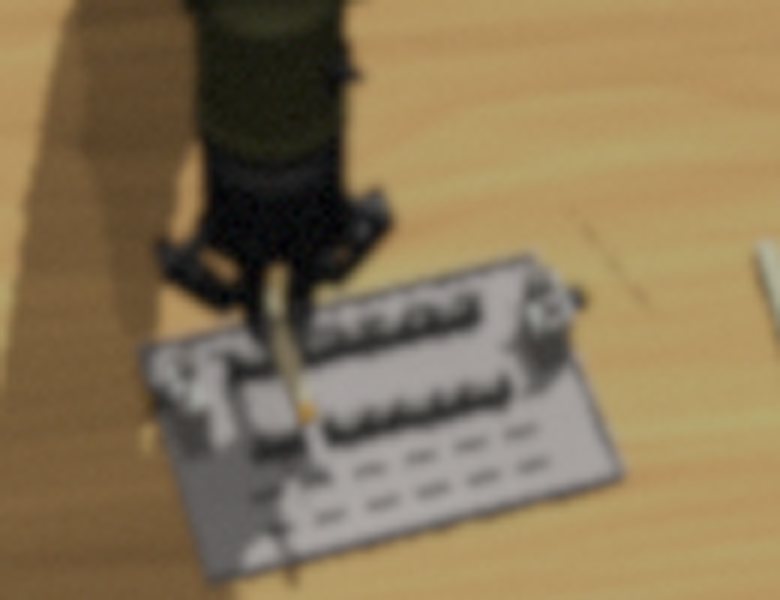

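The carver is in the grip over notch 1, blade towards the far side (ferrule at crop (305,410)).

Emit:
arm_command:
  commands:
    - [0, 0, 1, 0, 0.8]
    - [0, 0, 2.5, 0, 0.8]
    - [0, 0, 2.5, 0, 0.8]
    - [0, 0, 2.5, 0, 0.8]

```text
t: 15.07
tcp_pos: [0.4982, -0.0685, 0.0591]
eef_rot: [[0.148, -0.989, -0.003], [-0.989, -0.148, -0.001], [0.0, 0.003, -1.0]]
wrist_force: [0.4, -0.9, -0.0]
finger_gap: 0.0103
```

```bash
python3 go.py .5018 -.0666 .026 -81.6
```

```text
t 15.07 shift [-0.14 -0.4   3.31] turn 0.002 | alt turn -3.139 q7 -79.1 cur [ 0.4982 -0.0685  0.0591] -81.47 gap 10.3 F [ 0.4 -0.9 -0. ] tilt [-0.003  -0.0009]
```

Emit:
arm_command:
  commands:
    - [-0.15, -0.35, 1, 0, 0.8]
    - [-0.15, -0.35, 1.5, 0, 0.8]
    - [-0.15, -0.35, 1.5, 0, 0.8]
    - [-0.15, -0.35, 1.5, 0, 0.8]

```text
t: 15.4
tcp_pos: [0.5027, -0.0648, 0.0445]
eef_rot: [[0.151, -0.989, -0.001], [-0.989, -0.151, -0.0], [-0.0, 0.001, -1.0]]
wrist_force: [0.0, 0.2, 0.2]
finger_gap: 0.0108
```

```bash
python3 go.py .5018 -.0666 .026 -81.6
```

```text
t 15.4 shift [0.17 0.12 1.85] turn 0.005 | alt turn -3.137 q7 -79.3 cur [ 0.5027 -0.0648  0.0445] -81.31 gap 10.8 F [0.  0.2 0.2] tilt [-0.0007 -0.    ]
```

Emit:
arm_command:
  commands:
    - [0.15, 0.1, 0.4, 0.004, 0.8]
    - [0.15, 0.1, 0.9, 0.004, 0.8]
    - [0.15, 0.1, 1.2, 0.004, 0.8]
    - [0.15, 0.1, 1.4, 0.004, 0.8]

```text
t: 15.73
tcp_pos: [0.502, -0.0663, 0.0304]
eef_rot: [[0.147, -0.989, -0.001], [-0.989, -0.147, -0.0], [-0.0, 0.001, -1.0]]
wrist_force: [-0.4, -0.0, -1.3]
finger_gap: 0.0101
```

```bash
python3 go.py .5018 -.0666 .026 -81.6
```

```text
t 15.73 shift [0.02 0.02 0.44] turn 0.001 | alt turn -3.14 q7 -79.3 cur [ 0.502  -0.0663  0.0304] -81.53 gap 10.1 F [-0.4 -0.  -1.3] tilt [-0.0005 -0.0001]
```

Emit:
arm_command:
  commands:
    - [0, 0, 0.2, 0, 0.8]
    - [0, 0, 0.3, 0, 0.8]
    - [0, 0, 0.33, 0, 0.8]

```text
t: 15.98
tcp_pos: [0.5022, -0.0662, 0.0274]
eef_rot: [[0.147, -0.989, -0.0], [-0.989, -0.147, -0.0], [-0.0, 0.0, -1.0]]
wrist_force: [-0.2, 0.4, -0.2]
finger_gap: 0.0105
```

Emit:
arm_command:
  commands:
    - [0, 0, 0, 0, 1.6]
    - [0, 0, 0, 0, 2.4]
    - [0, 0, 0, 0, 2.4]
    - [0, 0, -3, 0, 2.4]
    - [0, 0, -7, 0, 3]

```text
t: 16.4
tcp_pos: [0.5, -0.066, 0.0959]
eef_rot: [[0.148, -0.989, -0.007], [-0.989, -0.148, 0.0], [-0.001, 0.007, -1.0]]
wrist_force: [1.2, 1.1, 1.0]
finger_gap: 0.0297
```

```bash
python3 go.py .472 .242 .1 91; python3 iv.py;  python3 - <<'E'
from h import *
im=get_image("scene");crop(im,270,140,400,240,6,"pics/s6.png")
E
```

```text
t 16.4 shift [-30.87  -1.78  -0.37] turn -3.011 | alt turn 0.131 q7 -79.2 cur [ 0.5    -0.066   0.0959] -81.51 gap 29.7 F [1.2 1.1 1. ] tilt [-0.0067  0.0005]
top [397.8 201.5] 191 ang -3.3 len 0.1846 mid [ 0.5217 -0.3218] [ 0.513  -0.3213]
top [215.8 215.5] 111 ang 0.8 len 0.097 mid [0.4738 0.2414] [0.4704 0.2414]
top [165.4 215.7] 124 ang -11.4 len 0.0962 mid [0.4702 0.3962] [0.4705 0.3962]
top [188.4 221.4] 125 ang 11.0 len 0.0979 mid [0.4526 0.3246] [0.4524 0.3245]
scene [421.9 184.1] 83 ang 10.3 len 0.0928 mid [0.452  0.3253] [0.4527 0.3254]
scene [442.8 185.7] 73 ang -11.6 len 0.0921 mid [0.4681 0.3974] [0.4693 0.3972]
scene [400.3 191. ] 85 ang 0.9 len 0.0958 mid [0.471  0.2423] [0.4717 0.2423]
```

View pics/s6.png

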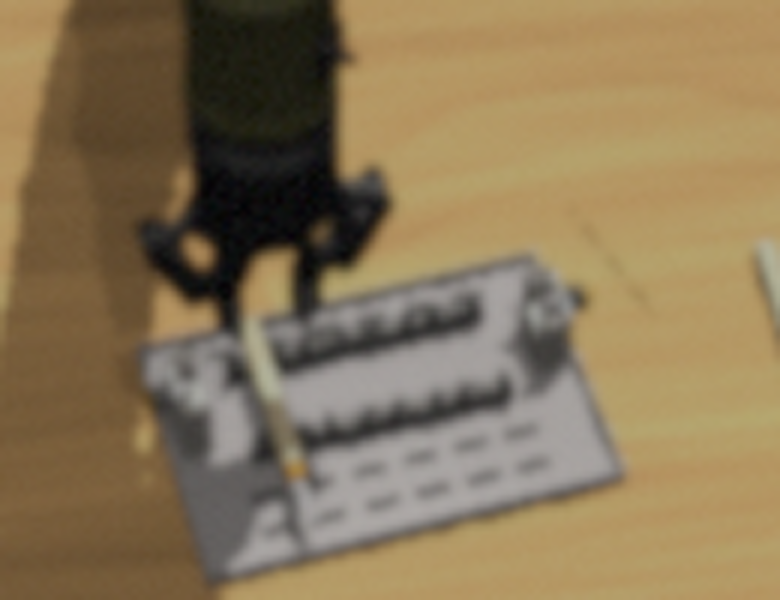

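Emit:
arm_command:
  commands:
    - [0, 0, -2, -0.12, 4]
    - [-2, 0, -3, -0.25, 4]
    - [-5, 0, -4, -0.37, 4]
    - [-8, 0, -4, -0.5, 4]
    - [-11, 0, -4, -0.62, 4]

```text
t: 16.97
tcp_pos: [0.4857, 0.0435, 0.1375]
eef_rot: [[0.698, -0.716, 0.0], [-0.716, -0.698, 0.0], [0.0, -0.0, -1.0]]
wrist_force: [0.7, 0.1, -0.4]
finger_gap: 0.0396
```

```bash
python3 go.py .472 .242 .12 91
```

```text
t 16.97 shift [-15.17 -12.88   1.75] turn -2.386 | alt turn 0.756 q7 -67.3 cur [0.4857 0.0435 0.1375] -45.71 gap 39.6 F [ 0.7  0.1 -0.4] tilt [0.0002 0.0001]
```

Emit:
arm_command:
  commands:
    - [-3, -3, 0, -0.12, 4]
    - [-6, -5, 0, -0.25, 4]
    - [-9, -7.5, 0, -0.37, 4]
    - [-12, -10, 0, -0.5, 4]
    - [-14, -12, 0, -0.62, 4]

```text
t: 17.38
tcp_pos: [0.4732, 0.2308, 0.1369]
eef_rot: [[0.985, -0.172, -0.002], [-0.172, -0.985, 0.002], [-0.002, -0.001, -1.0]]
wrist_force: [0.8, 0.8, -0.1]
finger_gap: 0.0402
```

Emit:
arm_command:
  commands:
    - [0, 0, 0, -0.12, 4]
    - [0, 0, 0, -0.25, 4]
    - [0, 0, 0, -0.37, 4]
    - [0, 0, 0, -0.5, 4]
    - [0, 0, 0, -0.62, 4]

```text
t: 17.8
tcp_pos: [0.4744, 0.2263, 0.1366]
eef_rot: [[0.903, 0.429, -0.002], [0.429, -0.903, -0.001], [-0.002, -0.0, -1.0]]
wrist_force: [-0.4, -0.2, 0.3]
finger_gap: 0.0401
```

Emit:
arm_command:
  commands:
    - [0, 0, 0, -0.12, 4]
    - [0, 0, 0, -0.25, 4]
    - [0, 0, 0, -0.37, 4]
    - [0, 0, 0, -0.5, 4]
    - [0, 0, 0, -0.62, 4]

```text
t: 18.22
tcp_pos: [0.4745, 0.2262, 0.1366]
eef_rot: [[0.486, 0.874, -0.002], [0.874, -0.486, -0.001], [-0.001, -0.001, -1.0]]
wrist_force: [0.3, -0.2, 0.1]
finger_gap: 0.04
```

```bash
python3 go.py .472 .242 .06 91
```

```text
t 18.22 shift [ 1.27 -0.97  7.66] turn -0.525 | alt turn 2.617 q7 -8.7 cur [0.4745 0.2262 0.1366] 60.92 gap 40.0 F [ 0.3 -0.2  0.1] tilt [-0.0018 -0.0006]
```

Emit:
arm_command:
  commands:
    - [1.3, -1.0, 1, -0.12, 4]
    - [1.3, -1.0, 3, -0.25, 4]
    - [1.3, -1.0, 5, -0.37, 4]
    - [1.3, -1.0, 7, -0.5, 4]
    - [1.3, -1.0, 7.5, -0.525, 4]

```text
t: 18.63
tcp_pos: [0.4708, 0.2412, 0.0591]
eef_rot: [[-0.015, 1.0, -0.005], [1.0, 0.015, -0.003], [-0.003, -0.005, -1.0]]
wrist_force: [0.4, 0.3, -0.2]
finger_gap: 0.0402
```

Emit:
arm_command:
  commands:
    - [0, 0, 1, 0, 4]
    - [0, 0, 2, 0, 4]
    - [0, 0, 2.5, 0, 4]
    - [0, 0, 2.5, 0, 4]

```text
t: 18.97
tcp_pos: [0.4725, 0.2425, 0.0368]
eef_rot: [[-0.01, 1.0, -0.001], [1.0, 0.01, -0.001], [-0.001, -0.001, -1.0]]
wrist_force: [0.5, -0.5, -0.4]
finger_gap: 0.04
```

```bash
python3 go.py .472 .242 .004 91
```

```text
t 18.97 shift [-0.05 -0.05  3.28] turn -0.007 | alt turn 3.134 q7 3.8 cur [0.4725 0.2425 0.0368] 90.58 gap 40.0 F [ 0.5 -0.5 -0.4] tilt [-0.0007 -0.001 ]
```

Emit:
arm_command:
  commands:
    - [0, 0, 1.5, -0.007, 4]
    - [0, 0, 2.7, -0.007, 4]
    - [0, 0, 3.2, -0.007, 4]
    - [0, 0, 3.2, -0.007, 3]
    - [0, 0, 3.2, -0.007, 1.8]

```text
t: 19.38
tcp_pos: [0.473, 0.2431, 0.006]
eef_rot: [[-0.018, 1.0, 0.001], [1.0, 0.018, 0.0], [0.0, 0.001, -1.0]]
wrist_force: [0.7, -0.2, -0.3]
finger_gap: 0.0189
```

Emit:
arm_command:
  commands:
    - [0, 0, 0, 0, 0.8]
    - [0, 0, 0, 0, 0.8]
    - [0, 0, 0, 0, 0.8]

```text
t: 19.63
tcp_pos: [0.4732, 0.2432, 0.0064]
eef_rot: [[-0.018, 1.0, 0.001], [1.0, 0.018, 0.001], [0.001, 0.001, -1.0]]
wrist_force: [-0.2, -0.2, 5.0]
finger_gap: 0.0099
```

```bash
python3 go.py .472 .242 .1 91; python3 -c "
from go import *
for y in(-.06,-.02,.02,.06):print(rk(0,y).round(4))"
```

```text
t 19.63 shift [-0.11 -0.11 -9.36] turn 0.001 | alt turn -3.141 q7 0.5 cur [0.4732 0.2432 0.0064] 91.03 gap 9.9 F [-0.2 -0.2  5. ] tilt [0.0012 0.0009]
[ 0.5018 -0.0666]
[ 0.4959 -0.027 ]
[0.4901 0.0126]
[0.4842 0.0522]
```

Emit:
arm_command:
  commands:
    - [0, 0, -1, 0, 0.8]
    - [0, 0, -4, 0, 0.8]
    - [0, 0, -7.5, 0, 0.8]
    - [-3, 0, -9, -0.06, 0.8]
    - [-7, 0, -9, -0.13, 0.8]

```text
t: 20.05
tcp_pos: [0.4762, 0.1785, 0.1002]
eef_rot: [[-0.157, 0.988, 0.008], [0.988, 0.157, 0.009], [0.007, 0.009, -1.0]]
wrist_force: [0.9, 0.2, -1.0]
finger_gap: 0.01
```

```bash
python3 go.py .4959 -.027 .09 98.4
```

```text
t 20.05 shift [-20.61  -1.28   0.86] turn 0.011 | alt turn -3.131 q7 20.2 cur [0.4762 0.1785 0.1002] 99.01 gap 10.0 F [ 0.9  0.2 -1. ] tilt [0.008  0.0087]
```

Emit:
arm_command:
  commands:
    - [-4, -0.3, 0, 0.01, 0.8]
    - [-8, -0.6, 0, 0.01, 0.8]
    - [-12, -0.9, 0, 0.01, 0.8]
    - [-16, -1.2, 0, 0.01, 0.8]
    - [-19.5, -1.3, 0, 0.01, 0.8]

```text
t: 20.47
tcp_pos: [0.4893, -0.0253, 0.0961]
eef_rot: [[-0.137, 0.991, -0.001], [0.991, 0.137, -0.002], [-0.002, -0.001, -1.0]]
wrist_force: [0.5, 0.6, -0.6]
finger_gap: 0.0097
```

Emit:
arm_command:
  commands:
    - [0, 0, 0.5, 0, 0.8]
    - [0, 0, 2, 0, 0.8]
    - [0, 0, 4, 0, 0.8]
    - [0, 0, 4, 0, 0.8]

```text
t: 20.8
tcp_pos: [0.4886, -0.0226, 0.0539]
eef_rot: [[-0.137, 0.991, -0.003], [0.991, 0.137, -0.001], [-0.0, -0.004, -1.0]]
wrist_force: [-0.5, 0.5, -0.7]
finger_gap: 0.0099
```

```bash
python3 go.py .4959 -.027 .045 98.4
```

```text
t 20.8 shift [-0.53  0.66  0.89] turn -0.009 | alt turn 3.133 q7 33.3 cur [ 0.4886 -0.0226  0.0539] 97.88 gap 9.9 F [-0.5  0.5 -0.7] tilt [-0.0035 -0.0008]
```

Emit:
arm_command:
  commands:
    - [-0.5, 0.65, 0, -0.009, 0.8]
    - [-0.5, 0.65, 0.5, -0.009, 0.8]
    - [-0.5, 0.65, 0.8, -0.009, 0.8]
    - [-0.5, 0.65, 0.8, -0.009, 0.8]

```text
t: 21.13
tcp_pos: [0.4967, -0.0258, 0.0475]
eef_rot: [[-0.147, 0.989, -0.001], [0.989, 0.147, -0.0], [-0.0, -0.001, -1.0]]
wrist_force: [0.8, 0.4, -0.6]
finger_gap: 0.0097
```

```bash
python3 go.py .4959 -.027 .027 98.4; python3 - <<'E'
from h import *
im=get_image("scene");crop(im,270,140,400,240,6,"pics/s7.png")
E
```

```text
t 21.13 shift [-0.11 -0.1   2.05] turn 0.001 | alt turn -3.141 q7 34.5 cur [ 0.4967 -0.0258  0.0475] 98.44 gap 9.7 F [ 0.8  0.4 -0.6] tilt [-0.0005 -0.0001]
```

View pics/s7.png

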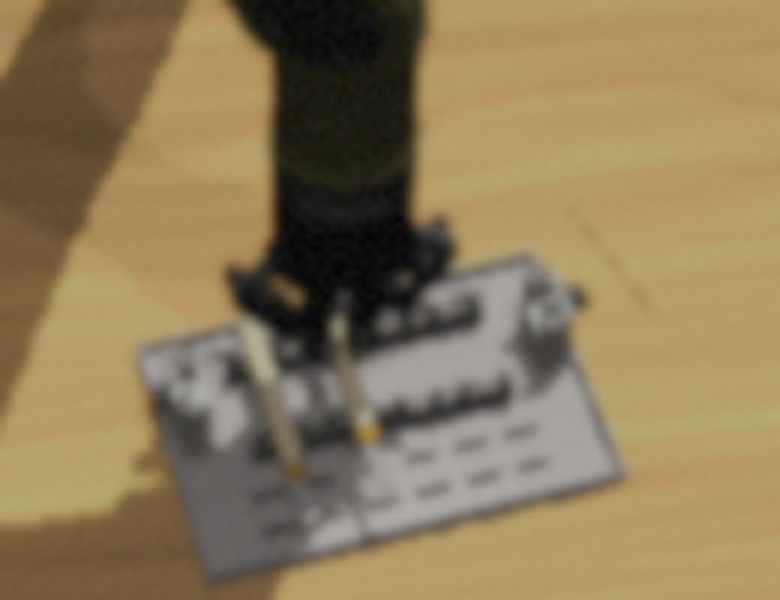

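Carver A is held over notch 2 with a gap to the one in notch 1. I'll lower it.

Emit:
arm_command:
  commands:
    - [-0.1, -0.1, 0.6, 0, 0.8]
    - [-0.1, -0.1, 1.2, 0, 0.8]
    - [-0.1, -0.1, 1.6, 0, 0.8]
    - [-0.1, -0.1, 1.8, 0, 0.8]
    - [-0.1, -0.1, 1.8, 0, 0.8]

```text
t: 21.6
tcp_pos: [0.4958, -0.0271, 0.0289]
eef_rot: [[-0.147, 0.989, -0.001], [0.989, 0.147, -0.0], [-0.0, -0.001, -1.0]]
wrist_force: [-0.0, -0.3, -0.2]
finger_gap: 0.01
```

```bash
python3 go.py .4959 -.027 .0275 98.4
```

```text
t 21.6 shift [0.01 0.01 0.14] turn 0.001 | alt turn -3.141 q7 31.6 cur [ 0.4958 -0.0271  0.0289] 98.45 gap 10.0 F [-0.  -0.3 -0.2] tilt [-0.0011 -0.0002]
```

Emit:
arm_command:
  commands:
    - [0, 0, 0.15, 0, 0.8]
    - [0, 0, 0.15, 0, 0.8]

```text
t: 21.77
tcp_pos: [0.4962, -0.027, 0.0284]
eef_rot: [[-0.147, 0.989, 0.0], [0.989, 0.147, -0.0], [-0.0, 0.0, -1.0]]
wrist_force: [-1.2, -0.2, 2.7]
finger_gap: 0.0099
```

Emit:
arm_command:
  commands:
    - [0, 0, 0, 0, 1.6]
    - [0, 0, 0, 0, 2.2]
    - [0, 0, 0, 0, 2.2]
    - [0, 0, -3, 0, 2.4]
    - [0, 0, -7, 0, 3]

```text
t: 22.18
tcp_pos: [0.4942, -0.0274, 0.0965]
eef_rot: [[-0.147, 0.989, -0.007], [0.989, 0.147, -0.0], [0.001, -0.007, -1.0]]
wrist_force: [1.0, -0.3, 0.6]
finger_gap: 0.0299
```

```bash
python3 go.py .452 .325 .1 101; python3 iv.py;  python3 - <<'E'
from h import *
im=get_image("scene");crop(im,270,140,400,240,6,"pics/s8.png")
E
```

```text
t 22.18 shift [35.48  1.02 -0.32] turn -0.044 | alt turn 3.097 q7 42.0 cur [ 0.4942 -0.0274  0.0965] 98.47 gap 29.9 F [ 1.  -0.3  0.6] tilt [-0.0066 -0.0002]
top [268.8 153.9] 188 ang -83.5 len 0.0896 mid [0.6689 0.0791] [0.6685 0.0822]
top [165.3 215.8] 126 ang -11.2 len 0.0962 mid [0.4702 0.3961] [0.4701 0.3961]
top [188.4 221.5] 126 ang 10.9 len 0.0979 mid [0.4526 0.3246] [0.452  0.3245]
scene [421.9 184.1] 83 ang 10.3 len 0.0928 mid [0.452  0.3253] [0.4527 0.3254]
scene [442.8 185.6] 74 ang -11.7 len 0.0921 mid [0.4681 0.3975] [0.469  0.3973]
```

View pics/s8.png

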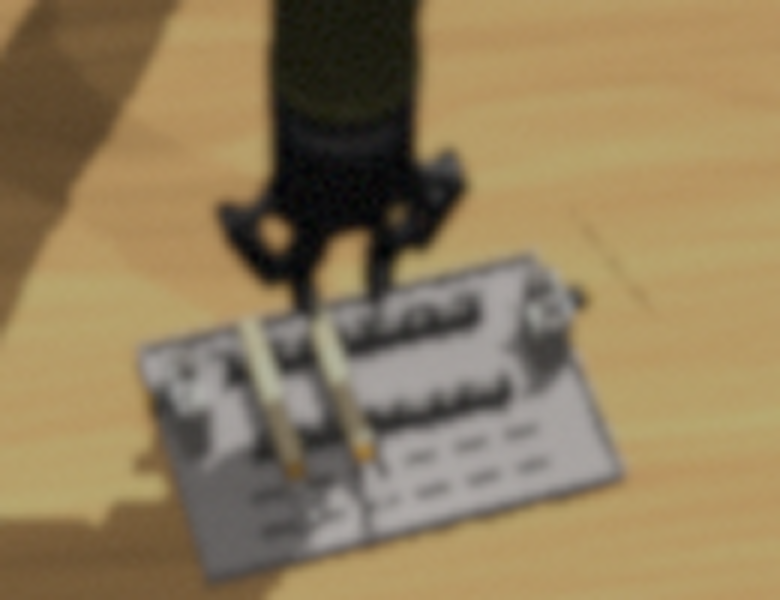

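Emit:
arm_command:
  commands:
    - [4, 0, -1, 0, 3]
    - [8, 0, -1, 0, 3.5]
    - [12, 0.3, -1, 0, 4]
    - [16, 0.5, -1, -0.02, 4]
    - [20, 0.6, -1, -0.04, 4]

```text
t: 22.75
tcp_pos: [0.4723, 0.1728, 0.1072]
eef_rot: [[-0.187, 0.982, -0.001], [0.982, 0.187, -0.001], [-0.001, -0.001, -1.0]]
wrist_force: [0.9, 0.2, -0.2]
finger_gap: 0.0399
```

Emit:
arm_command:
  commands:
    - [4, 0.1, 0, 0, 4]
    - [8, 0.2, 0, 0, 4]
    - [12, 0.3, 1, 0, 4]
    - [15, 0.4, 3, 0, 4]
    - [15.4, 0.4, 5, 0, 4]

```text
t: 23.17
tcp_pos: [0.4458, 0.3328, 0.0579]
eef_rot: [[-0.194, 0.981, 0.0], [0.981, 0.194, 0.009], [0.009, 0.002, -1.0]]
wrist_force: [0.2, 1.0, 0.1]
finger_gap: 0.0399
```

Emit:
arm_command:
  commands:
    - [0, 0, 1, 0, 4]
    - [0, 0, 1, 0, 4]
    - [0, 0, 1, 0, 4]

```text
t: 23.42
tcp_pos: [0.4482, 0.3212, 0.0471]
eef_rot: [[-0.185, 0.983, -0.001], [0.983, 0.185, -0.004], [-0.003, -0.002, -1.0]]
wrist_force: [0.2, 0.5, -0.2]
finger_gap: 0.0398
```

```bash
python3 go.py .4523 .325 .0045 100.7
```

```text
t 23.42 shift [0.31 0.48 4.26] turn -0.001 | alt turn 3.141 q7 8.8 cur [0.4482 0.3212 0.0471] 100.65 gap 39.8 F [ 0.2  0.5 -0.2] tilt [-0.0011 -0.0036]
```

Emit:
arm_command:
  commands:
    - [0.3, 0.45, 1, 0, 4]
    - [0.3, 0.45, 2.5, 0, 4]
    - [0.3, 0.45, 3, 0, 4]
    - [0.3, 0.45, 3, 0, 4]

```text
t: 23.75
tcp_pos: [0.4524, 0.3259, 0.0172]
eef_rot: [[-0.185, 0.983, -0.001], [0.983, 0.185, -0.002], [-0.002, -0.001, -1.0]]
wrist_force: [0.9, -0.4, -0.1]
finger_gap: 0.0402
```

```bash
python3 go.py .4523 .325 .005 100.7; python3 iv.py
```

```text
t 23.75 shift [-0.09 -0.02  1.22] turn -0.001 | alt turn 3.141 q7 6.7 cur [0.4524 0.3259 0.0172] 100.64 gap 40.2 F [ 0.9 -0.4 -0.1] tilt [-0.0006 -0.0018]
top [305.4 150.7] 54 ang -87.2 len 0.0767 mid [ 0.6789 -0.0425] [ 0.6785 -0.0343]
top [397.8 201.4] 196 ang -3.3 len 0.1846 mid [ 0.5217 -0.3217] [ 0.5131 -0.3212]
scene [442.8 185.6] 74 ang -11.7 len 0.0921 mid [0.4681 0.3975] [0.469  0.3973]
scene [326.1 201.6] 81 ang 8.9 len 0.0911 mid [ 0.4812 -0.0226] [ 0.4813 -0.0226]
```

Emit:
arm_command:
  commands:
    - [-0.05, 0, 0.8, 0, 4]
    - [-0.05, 0, 1.15, 0, 3]
    - [-0.05, 0, 1.15, 0, 1.8]
    - [-0.05, 0, 1.15, 0, 0.8]
    - [-0.05, 0, 1.15, 0, 0.8]

```text
t: 24.27
tcp_pos: [0.4521, 0.327, 0.0067]
eef_rot: [[-0.186, 0.982, 0.0], [0.982, 0.186, 0.0], [0.0, 0.0, -1.0]]
wrist_force: [0.4, 0.3, 0.0]
finger_gap: 0.0097
```

Emit:
arm_command:
  commands:
    - [0, 0, 0, 0, 0.8]
    - [0, 0, 0, 0, 0.8]

```text
t: 24.43
tcp_pos: [0.4522, 0.327, 0.0067]
eef_rot: [[-0.186, 0.983, 0.0], [0.983, 0.186, 0.0], [0.0, 0.0, -1.0]]
wrist_force: [0.6, 0.5, -1.3]
finger_gap: 0.0096
```

```bash
python3 go.py .4523 .325 .1 100.7
```

```text
t 24.43 shift [-0.2  -0.03 -9.33] turn 0.0 | alt turn -3.141 q7 5.7 cur [0.4522 0.327  0.0067] 100.73 gap 9.6 F [ 0.6  0.5 -1.3] tilt [0.0002 0.0002]
```

Emit:
arm_command:
  commands:
    - [0, 0, -1, 0, 0.8]
    - [0, 0, -4, 0, 0.8]
    - [0, 0, -7.5, 0, 0.8]
    - [-3, -0.5, -9.2, 0.02, 0.8]
    - [-7, -1, -9.2, 0.04, 0.8]

```text
t: 24.85
tcp_pos: [0.4564, 0.2628, 0.1036]
eef_rot: [[-0.152, 0.988, 0.007], [0.988, 0.152, 0.011], [0.01, 0.008, -1.0]]
wrist_force: [1.4, 0.6, -1.7]
finger_gap: 0.0099
```

```bash
python3 go.py .4901 .0126 .09 98.4
```

```text
t 24.85 shift [-25.26  -0.48   1.1 ] turn 0.006 | alt turn -3.136 q7 14.2 cur [0.4564 0.2628 0.1036] 98.73 gap 9.9 F [ 1.4  0.6 -1.7] tilt [0.0067 0.011 ]
```

Emit:
arm_command:
  commands:
    - [-4, -0.1, 0, 0, 0.8]
    - [-8, -0.2, 0, 0, 0.8]
    - [-12, -0.3, 0, 0, 0.8]
    - [-16, -0.4, 0, 0, 0.8]
    - [-20, -0.5, 0, 0, 0.8]

```text
t: 25.27
tcp_pos: [0.4799, 0.0559, 0.0994]
eef_rot: [[-0.147, 0.989, 0.001], [0.989, 0.147, -0.0], [-0.0, 0.001, -1.0]]
wrist_force: [0.4, 0.3, -1.0]
finger_gap: 0.0099
```

Emit:
arm_command:
  commands:
    - [-3, 0, 0, 0, 0.8]
    - [-4, 0, 1, 0, 0.8]
    - [-4, 0, 3, 0, 0.8]
    - [-4, 0, 4, 0, 0.8]
    - [-4, 0, 4, 0, 0.8]

```text
t: 25.68
tcp_pos: [0.4848, 0.0174, 0.0577]
eef_rot: [[-0.146, 0.989, -0.002], [0.989, 0.146, -0.001], [-0.0, -0.002, -1.0]]
wrist_force: [0.1, -0.2, 0.1]
finger_gap: 0.0097
```

```bash
python3 go.py .4901 .0126 .047 98.4
```

```text
t 25.68 shift [-0.55  0.46  1.07] turn 0.0 | alt turn -3.142 q7 29.3 cur [0.4848 0.0174 0.0577] 98.4 gap 9.7 F [ 0.1 -0.2  0.1] tilt [-0.0021 -0.0008]
```

Emit:
arm_command:
  commands:
    - [-0.5, 0.45, 0, 0, 0.8]
    - [-0.5, 0.45, 0.5, 0, 0.8]
    - [-0.5, 0.45, 0.9, 0, 0.8]
    - [-0.5, 0.45, 0.9, 0, 0.8]

```text
t: 26.02
tcp_pos: [0.4905, 0.0141, 0.0494]
eef_rot: [[-0.147, 0.989, -0.0], [0.989, 0.147, -0.0], [-0.0, -0.0, -1.0]]
wrist_force: [-0.7, 0.1, -0.0]
finger_gap: 0.0098
```

```bash
python3 go.py .4901 .0126 .0287 98.4; python3 - <<'E'
from h import *
im=get_image("scene");crop(im,270,140,400,240,6,"pics/s9.png")
E
```

```text
t 26.02 shift [-0.14 -0.06  2.07] turn 0.001 | alt turn -3.141 q7 29.3 cur [0.4905 0.0141 0.0494] 98.46 gap 9.8 F [-0.7  0.1 -0. ] tilt [-0.0003 -0.0001]
```

View pics/s9.png

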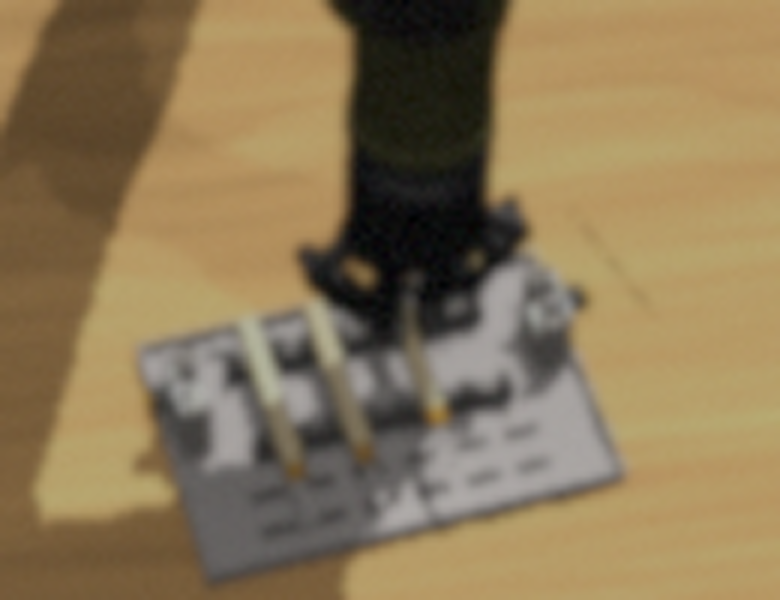

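Carver B is held over notch 3 and the other two still sit well. I'll lower it.

Emit:
arm_command:
  commands:
    - [-0.1, -0.05, 0.6, 0, 0.8]
    - [-0.1, -0.05, 1.2, 0, 0.8]
    - [-0.1, -0.05, 1.7, 0, 0.8]
    - [-0.1, -0.05, 2.0, 0, 0.8]
    - [-0.1, -0.05, 2.0, 0, 0.8]

```text
t: 26.48
tcp_pos: [0.49, 0.0127, 0.0288]
eef_rot: [[-0.147, 0.989, -0.001], [0.989, 0.147, -0.0], [-0.0, -0.001, -1.0]]
wrist_force: [-0.2, 0.4, -0.0]
finger_gap: 0.01
```

```bash
python3 go.py .4901 .0126 .0287 98.4
```

```text
t 26.48 shift [-0.02  0.01  0.01] turn 0.001 | alt turn -3.141 q7 26.0 cur [0.49   0.0127 0.0288] 98.45 gap 10.0 F [-0.2  0.4 -0. ] tilt [-0.0011 -0.0004]
```

Emit:
arm_command:
  commands:
    - [0, 0, 0.05, 0, 1.6]
    - [0, 0, 0.05, 0, 2.2]
    - [0, 0, 0.05, 0, 2.2]
    - [0, 0, -3, 0, 2.4]
    - [0, 0, -7, 0, 3]

```text
t: 26.9
tcp_pos: [0.4883, 0.0125, 0.0983]
eef_rot: [[-0.148, 0.989, -0.006], [0.989, 0.148, -0.001], [0.0, -0.006, -1.0]]
wrist_force: [1.4, 0.7, 0.3]
finger_gap: 0.0301
```

```bash
python3 go.py .4692 .3968 .1 78.6; python3 iv.py;  python3 - <<'E'
from h import *
im=get_image("scene");crop(im,270,140,400,240,6,"pics/s10.png")
E
```

```text
t 26.9 shift [38.3   3.78 -0.18] turn 0.347 | alt turn -2.795 q7 37.3 cur [0.4883 0.0125 0.0983] 98.48 gap 30.1 F [1.4 0.7 0.3] tilt [-0.0063 -0.0007]
top [260.6 154.6] 68 ang -69.4 len 0.0333 mid [0.6662 0.1079] [0.6661 0.1084]
top [305.8 150.7] 53 ang -87.7 len 0.0766 mid [ 0.6789 -0.0426] [ 0.6786 -0.0354]
top [165.3 215.8] 125 ang -11.3 len 0.0962 mid [0.4702 0.3962] [0.4702 0.3962]
scene [442.8 185.6] 74 ang -11.7 len 0.0921 mid [0.4681 0.3975] [0.469  0.3973]
```

View pics/s10.png

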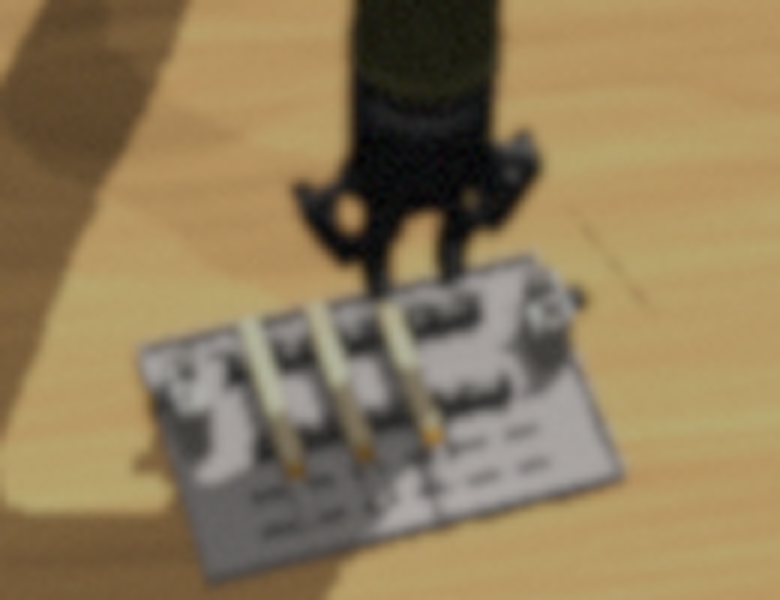

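Three carvers are seated. The last one, C, is still at (0.469, 0.397).

Emit:
arm_command:
  commands:
    - [4, 0.4, -1, 0, 3]
    - [8, 0.8, -1, 0.08, 3.5]
    - [12, 1.2, -1, 0.17, 4]
    - [16, 1.6, -1, 0.26, 4]
    - [20, 2, -1, 0.347, 4]

```text
t: 27.47
tcp_pos: [0.4802, 0.2148, 0.1088]
eef_rot: [[0.203, 0.979, -0.001], [0.979, -0.203, -0.001], [-0.001, -0.001, -1.0]]
wrist_force: [-0.4, -0.2, -0.3]
finger_gap: 0.0398
```

```bash
python3 go.py .4692 .3968 .06 78.6
```

```text
t 27.47 shift [17.6  -4.77  4.86] turn -0.005 | alt turn 3.136 q7 5.0 cur [0.4802 0.2148 0.1088] 78.29 gap 39.8 F [-0.4 -0.2 -0.3] tilt [-0.0008 -0.0011]
```

Emit:
arm_command:
  commands:
    - [4, -1, 0, 0, 4]
    - [8, -2, 0, 0, 4]
    - [12, -3, 1, 0, 4]
    - [16, -4, 3, 0, 4]
    - [17.3, -4.7, 4.9, 0, 4]

```text
t: 27.88
tcp_pos: [0.4683, 0.3995, 0.0606]
eef_rot: [[0.195, 0.981, 0.002], [0.981, -0.195, 0.007], [0.007, 0.0, -1.0]]
wrist_force: [0.7, 1.5, -0.0]
finger_gap: 0.04
```

Emit:
arm_command:
  commands:
    - [0, 0, 1, 0, 4]
    - [0, 0, 1, 0, 4]
    - [0, 0, 1, 0, 4]

```text
t: 28.13
tcp_pos: [0.4691, 0.39, 0.0493]
eef_rot: [[0.199, 0.98, -0.001], [0.98, -0.199, -0.004], [-0.004, -0.0, -1.0]]
wrist_force: [0.4, -0.8, -0.5]
finger_gap: 0.0397
```

```bash
python3 go.py .4692 .3968 .0055 78.6
```

```text
t 28.13 shift [ 0.68 -0.12  4.38] turn -0.001 | alt turn 3.14 q7 -4.8 cur [0.4691 0.39   0.0493] 78.52 gap 39.7 F [ 0.4 -0.8 -0.5] tilt [-0.001  -0.0041]
```

Emit:
arm_command:
  commands:
    - [0.6, -0.1, 1, 0, 4]
    - [0.6, -0.1, 2.5, 0, 4]
    - [0.6, -0.1, 3, 0, 4]
    - [0.6, -0.1, 3, 0, 4]

```text
t: 28.47
tcp_pos: [0.469, 0.3966, 0.0188]
eef_rot: [[0.199, 0.98, -0.002], [0.98, -0.199, -0.003], [-0.003, -0.001, -1.0]]
wrist_force: [-0.1, 0.4, -0.1]
finger_gap: 0.0401
```

```bash
python3 go.py .4692 .3968 .0055 78.6
```

```text
t 28.47 shift [0.03 0.02 1.33] turn -0.002 | alt turn 3.14 q7 -6.5 cur [0.469  0.3966 0.0188] 78.51 gap 40.1 F [-0.1  0.4 -0.1] tilt [-0.0017 -0.003 ]
```

Emit:
arm_command:
  commands:
    - [0, 0, 0.8, 0, 4]
    - [0, 0, 1.3, 0, 3]
    - [0, 0, 1.3, 0, 1.8]
    - [0, 0, 1.3, 0, 0.8]
    - [0, 0, 1.3, 0, 0.8]

```text
t: 28.88
tcp_pos: [0.4694, 0.3986, 0.0077]
eef_rot: [[0.198, 0.98, 0.0], [0.98, -0.198, 0.0], [0.0, 0.0, -1.0]]
wrist_force: [1.0, -0.1, -0.2]
finger_gap: 0.0099
```

Emit:
arm_command:
  commands:
    - [0, 0, 0, 0, 0.8]
    - [0, 0, 0, 0, 0.8]

```text
t: 29.05
tcp_pos: [0.4695, 0.3987, 0.0078]
eef_rot: [[0.198, 0.98, 0.0], [0.98, -0.198, 0.0], [0.001, 0.0, -1.0]]
wrist_force: [0.0, 0.1, -0.2]
finger_gap: 0.01
```

```bash
python3 go.py .4692 .3968 .1 98.4
```

```text
t 29.05 shift [-0.19  0.01 -9.22] turn -0.346 | alt turn 2.795 q7 -7.2 cur [0.4695 0.3987 0.0078] 78.55 gap 10.0 F [ 0.   0.1 -0.2] tilt [0.0004 0.0004]
```

Emit:
arm_command:
  commands:
    - [0, 0, -1, 0, 0.8]
    - [0, 0, -4, 0, 0.8]
    - [0, 0, -7.5, 0, 0.8]
    - [-3, 0, -9.2, -0.06, 0.8]
    - [-7, 0, -9.2, -0.14, 0.8]

```text
t: 29.47
tcp_pos: [0.457, 0.3367, 0.105]
eef_rot: [[0.053, 0.999, 0.008], [0.999, -0.053, 0.012], [0.013, 0.007, -1.0]]
wrist_force: [1.6, -0.0, -0.5]
finger_gap: 0.0099
```

```bash
python3 go.py .4842 .0522 .1 98.4
```

```text
t 29.47 shift [-28.27   4.23   0.18] turn -0.2 | alt turn 2.942 q7 3.7 cur [0.457  0.3367 0.105 ] 86.95 gap 9.9 F [ 1.6 -0.  -0.5] tilt [0.0076 0.0121]
```

Emit:
arm_command:
  commands:
    - [-4, 0.6, 0, -0.05, 0.8]
    - [-8, 1.2, 0, -0.1, 0.8]
    - [-12, 1.8, 0, -0.15, 0.8]
    - [-16, 2.4, 0, -0.2, 0.8]
    - [-20, 3, 0, -0.2, 0.8]

```text
t: 29.88
tcp_pos: [0.4737, 0.1267, 0.1004]
eef_rot: [[-0.142, 0.99, 0.001], [0.99, 0.142, 0.0], [-0.0, 0.001, -1.0]]
wrist_force: [1.1, 0.3, -0.1]
finger_gap: 0.0097
```

```bash
python3 go.py .4842 .0522 .09 98.4
```

```text
t 29.88 shift [-7.53 -0.02  1.05] turn -0.004 | alt turn 3.138 q7 24.0 cur [0.4737 0.1267 0.1004] 98.18 gap 9.7 F [ 1.1  0.3 -0.1] tilt [0.0014 0.    ]
```

Emit:
arm_command:
  commands:
    - [-4, 0, 0, 0, 0.8]
    - [-7, 0, 0, 0, 0.8]
    - [-7, 0, 1.5, 0, 0.8]
    - [-7, 0, 3.5, 0, 0.8]
    - [-7, 0, 3.5, 0, 0.8]

```text
t: 30.3
tcp_pos: [0.4825, 0.0577, 0.0632]
eef_rot: [[-0.138, 0.99, -0.002], [0.99, 0.138, -0.001], [-0.001, -0.002, -1.0]]
wrist_force: [-0.4, 1.0, -1.2]
finger_gap: 0.01
```

Emit:
arm_command:
  commands:
    - [0, 0, 0, 0, 0.8]

```text
t: 30.38
tcp_pos: [0.483, 0.0592, 0.0648]
eef_rot: [[-0.14, 0.99, -0.001], [0.99, 0.14, -0.0], [-0.0, -0.001, -1.0]]
wrist_force: [0.2, 0.0, -0.1]
finger_gap: 0.0099
```

```bash
python3 go.py .4842 .0522 .05 98.4
```

```text
t 30.38 shift [-0.71  0.02  1.48] turn -0.006 | alt turn 3.136 q7 26.0 cur [0.483  0.0592 0.0648] 98.07 gap 9.9 F [ 0.2  0.  -0.1] tilt [-0.0006 -0.0005]
```

Emit:
arm_command:
  commands:
    - [-0.7, 0, 0.5, -0.006, 0.8]
    - [-0.7, 0, 1, -0.006, 0.8]
    - [-0.7, 0, 1.3, -0.006, 0.8]
    - [-0.7, 0, 1.3, -0.006, 0.8]

```text
t: 30.72
tcp_pos: [0.4841, 0.0522, 0.0513]
eef_rot: [[-0.146, 0.989, -0.0], [0.989, 0.146, -0.0], [-0.0, -0.0, -1.0]]
wrist_force: [0.3, 0.6, -0.5]
finger_gap: 0.0099
```

```bash
python3 go.py .4842 .0522 .0298 98.4; python3 - <<'E'
from h import *
im=get_image("scene");crop(im,270,140,400,240,6,"pics/s11.png")
E
```

```text
t 30.72 shift [-0.    0.01  2.15] turn -0.0 | alt turn 3.141 q7 25.0 cur [0.4841 0.0522 0.0513] 98.39 gap 9.9 F [ 0.3  0.6 -0.5] tilt [-0.0002 -0.0003]
```

View pics/s11.png

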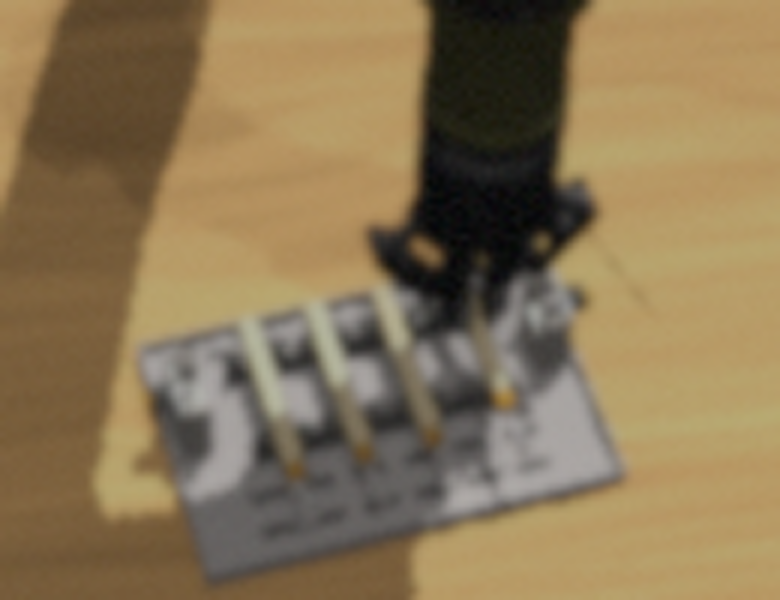

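Carver C is held over notch 4. I'll lower and release it.

Emit:
arm_command:
  commands:
    - [0, 0, 0.6, 0, 0.8]
    - [0, 0, 1.2, 0, 0.8]
    - [0, 0, 1.7, 0, 0.8]
    - [0, 0, 2.1, 0, 0.8]
    - [0, 0, 2.1, 0, 0.8]

```text
t: 31.18
tcp_pos: [0.4837, 0.0522, 0.0296]
eef_rot: [[-0.146, 0.989, -0.001], [0.989, 0.146, -0.001], [-0.0, -0.001, -1.0]]
wrist_force: [-0.1, 1.0, -0.7]
finger_gap: 0.0096
```

```bash
python3 go.py .4842 .0522 .0298 98.4
```

```text
t 31.18 shift [-0.    0.05 -0.02] turn -0.0 | alt turn 3.142 q7 21.2 cur [0.4837 0.0522 0.0296] 98.4 gap 9.6 F [-0.1  1.  -0.7] tilt [-0.0014 -0.0005]
```

Emit:
arm_command:
  commands:
    - [0, 0, 0.03, 0, 1.6]
    - [0, 0, 0.03, 0, 2.2]
    - [0, 0, 0.03, 0, 2.2]
    - [0, 0, -3, 0, 2.4]
    - [0, 0, -7, 0, 3]

```text
t: 31.6
tcp_pos: [0.4822, 0.0518, 0.0994]
eef_rot: [[-0.147, 0.989, -0.006], [0.989, 0.147, -0.001], [-0.0, -0.006, -1.0]]
wrist_force: [1.1, 0.4, -0.6]
finger_gap: 0.0297
```

Emit:
arm_command:
  commands:
    - [4, 0, -2, 0.12, 3]
    - [8, 0, -4, 0.25, 3]
    - [12, 0, -5, 0.37, 4]
    - [16, 0, -5, 0.5, 5]
    - [20, 0, -5, 0.62, 5]

```text
t: 32.02
tcp_pos: [0.4555, 0.25, 0.1519]
eef_rot: [[0.463, 0.886, 0.002], [0.886, -0.463, 0.001], [0.002, 0.001, -1.0]]
wrist_force: [0.1, -0.1, -0.7]
finger_gap: 0.0501
```

```bash
python3 go.py .6806 .0207 .1 8.42; python3 - <<'E'
from h import *
im=get_image("scene");crop(im,270,140,400,240,6,"pics/s12.png")
im=get_image("top");crop(im,240,130,360,240,6,"pics/t12.png")
E
```

```text
t 32.02 shift [-9.92 30.55  5.21] turn 0.943 | alt turn -2.199 q7 -7.7 cur [0.4555 0.25   0.1519] 62.43 gap 50.1 F [ 0.1 -0.1 -0.7] tilt [0.0023 0.0014]
```

View pics/s12.png

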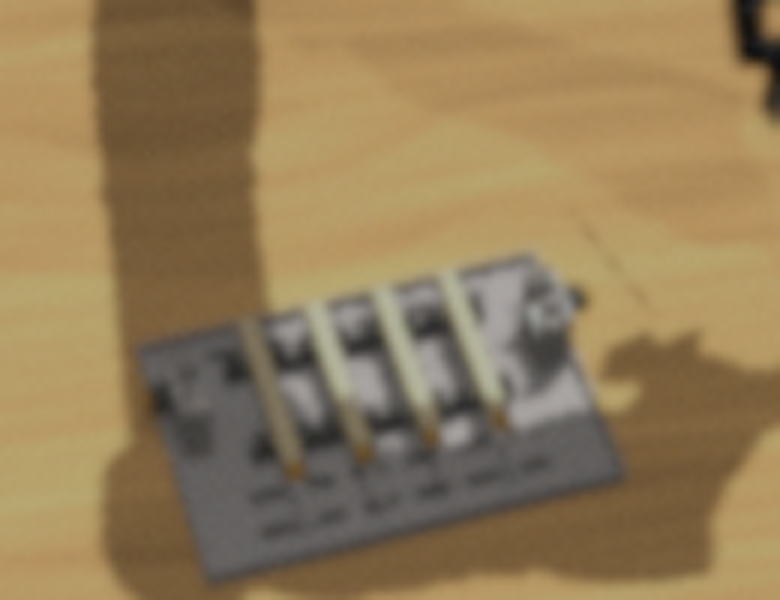

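View pics/t12.png

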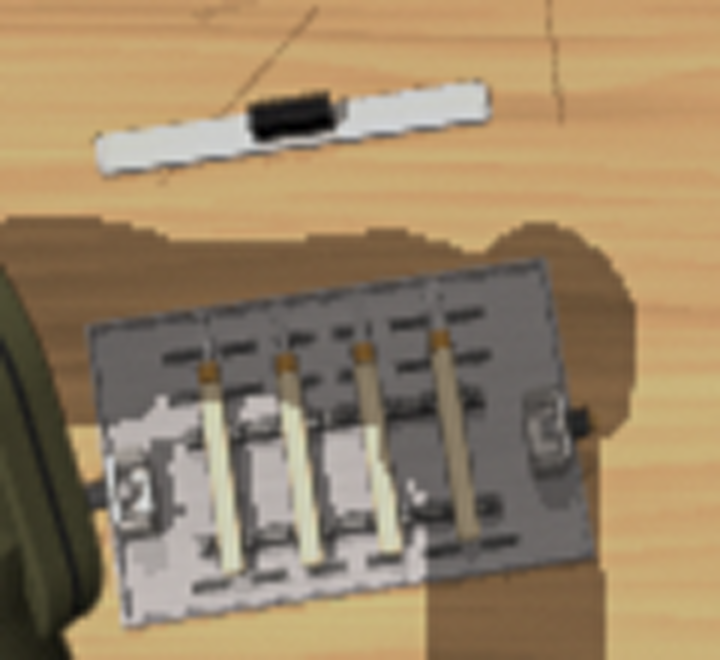

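```bash
python3 -c "
from go import *
P=np.array([(233,572),(313,562),(389,551),(469,538),(210,382),(289,372),(367,362),(443,350)])/6+[240,130]-.4
W=unproj(P,.034);a=.1468;R=np.array([[np.cos(a),-np.sin(a)],[np.sin(a),np.cos(a)]])
r=(W-[.493,-.0072])@R;print((r*1000).round(1));print(((r[:4]+r[4:])/2*1000).round(1))
P=np.array([(453,275),(387,288),(318,303),(247,320),(497,408),(430,425),(362,445),(292,460)])/6+[270,140]-.4
W=unproj(P,.034,'scene');r=(W-[.493,-.0072])@R;print((r*1000).round(1));print(((r[:4]+r[4:])/2*1000).round(1))
"
```

```text
[[-47.8  60.6]
 [-48.8  20.2]
 [-48.9 -18.3]
 [-48.4 -59.1]
 [ 50.8  59.4]
 [ 50.   18.9]
 [ 49.2 -21.2]
 [ 49.6 -60.5]]
[[  1.5  60. ]
 [  0.6  19.5]
 [  0.1 -19.8]
 [  0.6 -59.8]]
[[-44.9  64.5]
 [-46.7  25. ]
 [-47.6 -16.2]
 [-47.4 -58.7]
 [ 49.   60.2]
 [ 49.4  20.7]
 [ 51.4 -19.6]
 [ 50.  -59.6]]
[[  2.1  62.4]
 [  1.3  22.9]
 [  1.9 -17.9]
 [  1.3 -59.1]]
```

All four handles are centred within about 2 mm, with blades to the far side. The bar hasn't moved, so I'll fetch it.

Emit:
arm_command:
  commands:
    - [-1.2, 3.8, 0, 0.12, 5]
    - [-2.4, 7.6, 0, 0.25, 5]
    - [-3.7, 11.4, 0, 0.37, 5]
    - [-5, 15.2, 0, 0.5, 5]
    - [-6.2, 19, 0, 0.62, 5]

```text
t: 32.53
tcp_pos: [0.5969, 0.1041, 0.1507]
eef_rot: [[0.891, 0.454, -0.0], [0.454, -0.891, -0.0], [-0.0, 0.0, -1.0]]
wrist_force: [1.2, 0.2, 0.1]
finger_gap: 0.0497
```

```bash
python3 go.py .6806 .0207 .1 8.42
```

```text
t 32.53 shift [ 3.67 11.23  5.07] turn 0.325 | alt turn -2.817 q7 -11.7 cur [0.5969 0.1041 0.1507] 27.03 gap 49.7 F [1.2 0.2 0.1] tilt [-0.0003 -0.0003]
```

Emit:
arm_command:
  commands:
    - [1.2, 3.7, 1, 0.12, 5]
    - [2.4, 7.5, 3, 0.24, 5]
    - [3.6, 11, 5, 0.325, 5]
    - [3.6, 11, 5, 0.325, 5]
    - [3.6, 11, 5, 0.325, 5]

```text
t: 32.95
tcp_pos: [0.6785, 0.0208, 0.0983]
eef_rot: [[0.989, 0.147, -0.003], [0.147, -0.989, -0.003], [-0.003, 0.002, -1.0]]
wrist_force: [0.1, 0.4, 0.4]
finger_gap: 0.0501
```

Emit:
arm_command:
  commands:
    - [0, 0, 2, 0, 5]
    - [0, 0, 4, 0, 5]
    - [0, 0, 4, 0, 5]
    - [0, 0, 4, 0, 5]

```text
t: 33.28
tcp_pos: [0.6772, 0.0265, 0.0605]
eef_rot: [[0.988, 0.154, -0.002], [0.154, -0.988, 0.001], [-0.002, -0.001, -1.0]]
wrist_force: [0.1, 0.9, -0.0]
finger_gap: 0.0504
```

```bash
python3 go.py .6806 .0207 .0125 8.42
```

```text
t 33.28 shift [0.26 0.63 4.79] turn 0.008 | alt turn -3.134 q7 -17.5 cur [0.6772 0.0265 0.0605] 8.86 gap 50.4 F [ 0.1  0.9 -0. ] tilt [-0.0024  0.0009]
```

Emit:
arm_command:
  commands:
    - [0.25, 0.6, 1, 0.008, 5]
    - [0.25, 0.6, 2, 0.008, 5]
    - [0.25, 0.6, 3, 0.008, 5]
    - [0.25, 0.6, 3, 0.008, 5]

```text
t: 33.62
tcp_pos: [0.6804, 0.019, 0.0283]
eef_rot: [[0.99, 0.144, -0.004], [0.144, -0.99, -0.001], [-0.004, 0.0, -1.0]]
wrist_force: [-0.6, 0.1, -1.6]
finger_gap: 0.0501
```

```bash
python3 go.py .6806 .0207 .0125 8.42
```

```text
t 33.62 shift [ 0.05 -0.17  1.58] turn -0.003 | alt turn 3.139 q7 -18.0 cur [0.6804 0.019  0.0283] 8.25 gap 50.1 F [-0.6  0.1 -1.6] tilt [-0.0036 -0.0007]
```

Emit:
arm_command:
  commands:
    - [0, -0.15, 0.7, -0.003, 5]
    - [0, -0.15, 1.2, -0.003, 5]
    - [0, -0.15, 1.4, -0.003, 5]
    - [0, -0.15, 1.4, -0.003, 5]

```text
t: 33.95
tcp_pos: [0.6813, 0.0211, 0.0159]
eef_rot: [[0.989, 0.147, -0.001], [0.147, -0.989, -0.0], [-0.001, -0.0, -1.0]]
wrist_force: [0.2, -0.5, -0.0]
finger_gap: 0.0502
```

```bash
python3 go.py .6806 .0207 .0125 8.42
```

```text
t 33.95 shift [-0.08  0.03  0.34] turn 0.0 | alt turn -3.141 q7 -18.3 cur [0.6813 0.0211 0.0159] 8.44 gap 50.2 F [ 0.2 -0.5 -0. ] tilt [-0.001  -0.0001]
```

Emit:
arm_command:
  commands:
    - [-0.05, 0, 0.3, 0, 4]
    - [-0.05, 0, 0.3, 0, 2.5]
    - [-0.05, 0, 0.3, 0, 1]
    - [-0.05, 0, 0.3, 0, 1]
    - [-0.05, 0, 0.3, 0, 1]
  squeeze: 60

```text
t: 34.37
tcp_pos: [0.6815, 0.0208, 0.0138]
eef_rot: [[0.989, 0.146, 0.001], [0.146, -0.989, -0.0], [0.001, 0.0, -1.0]]
wrist_force: [-0.3, -0.2, 1.8]
finger_gap: 0.0129
```

```bash
python3 go.py .6806 .0207 .0125 8.42
```

```text
t 34.37 shift [-0.09  0.    0.13] turn 0.0 | alt turn -3.142 q7 -18.4 cur [0.6815 0.0208 0.0138] 8.42 gap 12.9 F [-0.3 -0.2  1.8] tilt [ 0.0005 -0.0001]
```

Emit:
arm_command:
  commands:
    - [0, 0, -1, 0, 1]
    - [0, 0, -3, 0, 1]
    - [0, 0, -6, 0, 1]
    - [0, 0, -9, 0, 1]
    - [-2, 0, -10, 0, 1]
  squeeze: 80

```text
t: 34.78
tcp_pos: [0.6677, 0.0197, 0.1191]
eef_rot: [[0.989, 0.146, 0.013], [0.146, -0.989, 0.003], [0.014, -0.001, -1.0]]
wrist_force: [2.4, 1.1, -0.5]
finger_gap: 0.0124
```

```bash
python3 go.py .493 -.0072 .11 8.42
```

```text
t 34.78 shift [-17.69   0.11   0.67] turn -0.001 | alt turn 3.141 q7 -16.7 cur [0.6677 0.0197 0.1191] 8.39 gap 12.4 F [ 2.4  1.1 -0.5] tilt [0.0132 0.003 ]
```

Emit:
arm_command:
  commands:
    - [-4, 0, 0, 0, 1]
    - [-8, 0, 0, 0, 1]
    - [-12, 0, 0, 0, 1]
    - [-15, 0, 0, 0, 1]
    - [-16.5, 0, 0, 0, 1]

```text
t: 35.2
tcp_pos: [0.4929, -0.0077, 0.1143]
eef_rot: [[0.989, 0.146, -0.005], [0.146, -0.989, -0.002], [-0.005, 0.001, -1.0]]
wrist_force: [-1.0, -0.6, -2.3]
finger_gap: 0.0123
```

Emit:
arm_command:
  commands:
    - [0, 0, 0, 0, 1]
    - [0, 0, 0, 0, 1]

```text
t: 35.37
tcp_pos: [0.4986, -0.0063, 0.1143]
eef_rot: [[0.989, 0.147, 0.001], [0.147, -0.989, -0.0], [0.001, 0.0, -1.0]]
wrist_force: [0.5, -0.0, -0.8]
finger_gap: 0.0121
```

```bash
python3 go.py .493 -.0072 .09 8.42
```

```text
t 35.37 shift [-0.57  0.01  2.43] turn 0.0 | alt turn -3.141 q7 -24.2 cur [ 0.4986 -0.0063  0.1143] 8.43 gap 12.1 F [ 0.5 -0.  -0.8] tilt [ 0.0012 -0.0002]
```

Emit:
arm_command:
  commands:
    - [-0.55, 0, 1, 0, 1]
    - [-0.55, 0, 2.3, 0, 1]
    - [-0.55, 0, 2.3, 0, 1]
    - [-0.55, 0, 2.3, 0, 1]

```text
t: 35.7
tcp_pos: [0.4943, -0.0065, 0.0904]
eef_rot: [[0.989, 0.147, 0.001], [0.147, -0.989, 0.0], [0.001, -0.0, -1.0]]
wrist_force: [-0.4, -0.5, -0.3]
finger_gap: 0.0123
```

```bash
python3 go.py .493 -.0072 .076 8.42; python3 - <<'E'
from h import *
im=get_image("scene");crop(im,270,140,400,240,6,"pics/s13.png")
E
```

```text
t 35.7 shift [-0.14  0.05  1.44] turn 0.0 | alt turn -3.141 q7 -25.9 cur [ 0.4943 -0.0065  0.0904] 8.44 gap 12.3 F [-0.4 -0.5 -0.3] tilt [0.0012 0.0004]
```

View pics/s13.png

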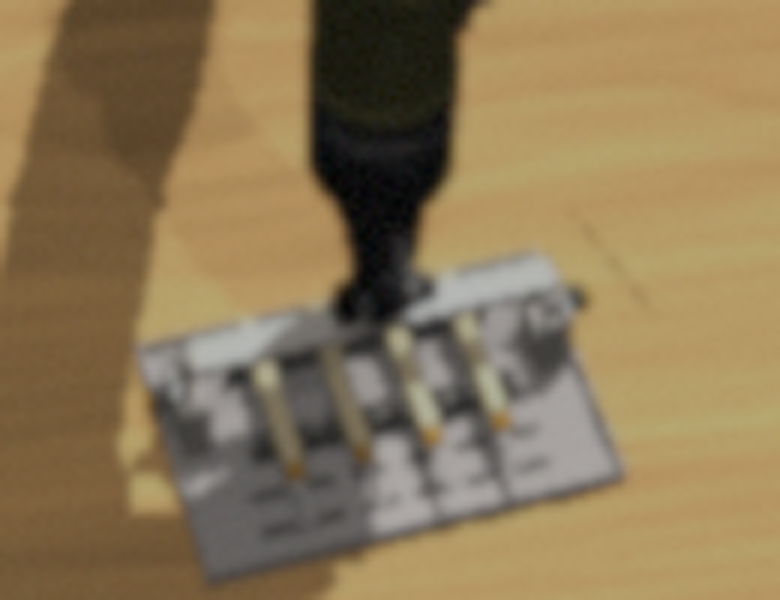

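The bar hangs level above the posts, its ends at crop (190,350) and (550,275). I'll lower it to the flare.

Emit:
arm_command:
  commands:
    - [-0.1, 0.05, 0.7, 0, 1]
    - [-0.1, 0.05, 1.4, 0, 1]
    - [-0.1, 0.05, 1.6, 0, 1]
    - [-0.1, 0.05, 1.6, 0, 1]

```text
t: 36.08
tcp_pos: [0.4916, -0.0077, 0.0739]
eef_rot: [[0.989, 0.147, -0.001], [0.147, -0.989, -0.0], [-0.001, 0.0, -1.0]]
wrist_force: [0.1, -0.2, -1.7]
finger_gap: 0.0121
```

```bash
python3 go.py .493 -.0072 .0493 8.42
```

```text
t 36.08 shift [ 0.15 -0.03  2.46] turn 0.0 | alt turn -3.141 q7 -26.8 cur [ 0.4916 -0.0077  0.0739] 8.43 gap 12.1 F [ 0.1 -0.2 -1.7] tilt [-0.0011 -0.0003]
```

Emit:
arm_command:
  commands:
    - [0.12, 0, 0.4, 0, 1]
    - [0.12, 0, 0.8, 0, 1]
    - [0.12, 0, 0.8, 0, 1]

```text
t: 36.33
tcp_pos: [0.493, -0.0074, 0.0659]
eef_rot: [[0.989, 0.147, -0.001], [0.147, -0.989, -0.0], [-0.001, -0.0, -1.0]]
wrist_force: [0.7, 0.1, -1.6]
finger_gap: 0.0124
```

```bash
python3 go.py .493 -.0072 .0493 8.42
```

```text
t 36.33 shift [ 0.01 -0.02  1.66] turn 0.0 | alt turn -3.141 q7 -27.1 cur [ 0.493  -0.0074  0.0659] 8.43 gap 12.4 F [ 0.7  0.1 -1.6] tilt [-0.0006 -0.0001]
```

Still free. I'll press down in small steps and watch the force.

Emit:
arm_command:
  commands:
    - [0, 0, 0.2, 0, 1]
    - [0, 0, 0.4, 0, 1]
    - [0, 0, 0.5, 0, 1]

```text
t: 36.58
tcp_pos: [0.4934, -0.0078, 0.0622]
eef_rot: [[0.989, 0.146, 0.001], [0.146, -0.989, -0.001], [0.001, 0.001, -1.0]]
wrist_force: [-1.3, -0.4, 16.1]
finger_gap: 0.0129
```

Emit:
arm_command:
  commands:
    - [0, 0, 0.15, 0, 1]
    - [0, 0, 0.25, 0, 1]

```text
t: 36.75
tcp_pos: [0.4937, -0.008, 0.0602]
eef_rot: [[0.989, 0.146, 0.002], [0.146, -0.989, -0.001], [0.002, 0.002, -1.0]]
wrist_force: [-1.3, 0.9, 11.3]
finger_gap: 0.0127
```

Emit:
arm_command:
  commands:
    - [0, 0, 0.15, 0, 1]
    - [0, 0, 0.25, 0, 1]

```text
t: 36.92
tcp_pos: [0.4936, -0.0071, 0.0573]
eef_rot: [[0.989, 0.147, 0.002], [0.147, -0.989, 0.0], [0.002, 0.0, -1.0]]
wrist_force: [-2.5, 3.2, 6.8]
finger_gap: 0.0127
```

```bash
python3 go.py .493 -.0072 .0493 8.42
```

```text
t 36.92 shift [-0.06 -0.    0.8 ] turn 0.0 | alt turn -3.141 q7 -27.6 cur [ 0.4936 -0.0071  0.0573] 8.44 gap 12.7 F [-2.5  3.2  6.8] tilt [0.0016 0.0002]
```

Emit:
arm_command:
  commands:
    - [0, 0, 0.15, 0, 1]
    - [0, 0, 0.3, 0, 1]

```text
t: 37.08
tcp_pos: [0.4936, -0.0065, 0.0551]
eef_rot: [[0.989, 0.148, 0.002], [0.148, -0.989, 0.001], [0.002, -0.0, -1.0]]
wrist_force: [-3.3, 1.9, 22.2]
finger_gap: 0.0127
```

Emit:
arm_command:
  commands:
    - [0, 0, 0.1, 0, 1]
    - [0, 0, 0.15, 0, 1]

```text
t: 37.25
tcp_pos: [0.4939, -0.0068, 0.0538]
eef_rot: [[0.989, 0.148, 0.003], [0.148, -0.989, 0.0], [0.003, 0.0, -1.0]]
wrist_force: [-2.5, 0.5, 22.3]
finger_gap: 0.0125
```

Emit:
arm_command:
  commands:
    - [0, 0, -0.15, 0, 1]
    - [0, 0, -0.15, 0, 1]

```text
t: 37.42
tcp_pos: [0.4937, -0.0055, 0.0545]
eef_rot: [[0.989, 0.148, 0.002], [0.148, -0.989, 0.002], [0.003, -0.002, -1.0]]
wrist_force: [-1.7, 3.3, 12.9]
finger_gap: 0.0125
```

```bash
python3 go.py .493 -.0072 .0493 8.42; python3 - <<'E'
from h import *
im=get_image("scene");crop(im,280,150,390,230,7,"pics/s14.png");np.save("pics/s14.npy",im)
im=get_image("top");crop(im,240,150,360,240,6,"pics/t14.png")
E
```

```text
t 37.42 shift [-0.09  0.16  0.52] turn 0.002 | alt turn -3.14 q7 -27.7 cur [ 0.4937 -0.0055  0.0545] 8.54 gap 12.5 F [-1.7  3.3 12.9] tilt [0.0022 0.0024]
```

View pics/s14.png

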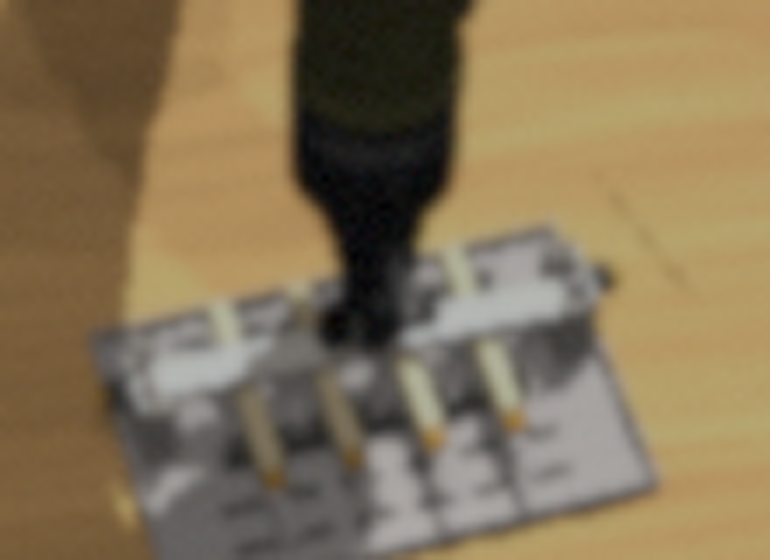

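View pics/t14.png

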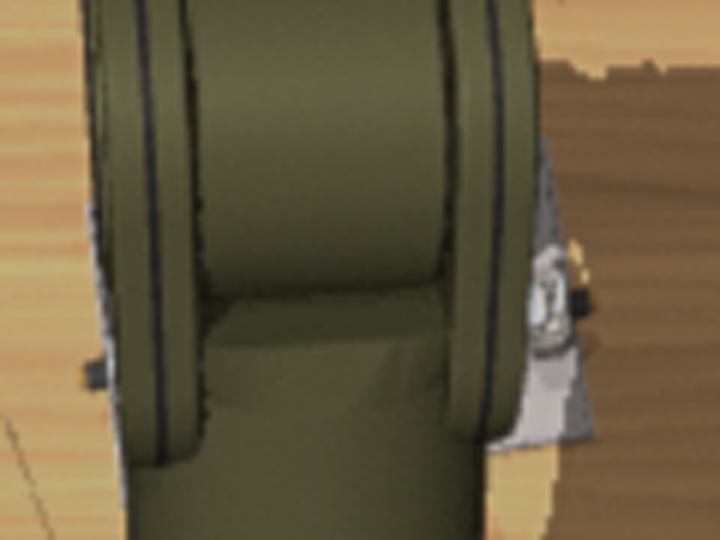

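```bash
python3 - <<'E'
from h import *
a=np.load("pics/scene.npy").astype(float).mean(2);b=np.load("pics/s14.npy").astype(float).mean(2)
for c in(303,306,309,344,350,354,357,360):
    r=slice(184,212);print(c,"\n I",a[r,c].astype(int).tolist(),"\n N",b[r,c].astype(int).tolist())
# predicted shift for 5mm
for y in(-.09,.09):
    w=np.array([.493,-.0072])+np.array([-np.sin(.1468),np.cos(.1468)])*y
    print(proj([[*w,.0435],[*w,.0485],[*w,.0535]],"scene").round(2).tolist())
E
```

```text
303 
 I [142, 143, 145, 145, 145, 148, 147, 148, 149, 148, 142, 122, 113, 132, 143, 146, 147, 150, 158, 169, 173, 172, 168, 156, 127, 90, 69, 63] 
 N [139, 140, 145, 148, 150, 150, 151, 151, 150, 151, 144, 125, 115, 135, 145, 149, 156, 167, 175, 178, 177, 168, 152, 138, 120, 91, 72, 65]
306 
 I [141, 142, 142, 147, 146, 147, 148, 147, 147, 144, 130, 117, 133, 142, 128, 120, 136, 155, 168, 177, 177, 177, 167, 143, 125, 119, 107, 91] 
 N [136, 136, 139, 143, 146, 148, 150, 150, 150, 146, 132, 121, 135, 144, 132, 129, 153, 173, 180, 180, 179, 167, 145, 137, 141, 140, 132, 112]
309 
 I [143, 142, 144, 146, 148, 149, 147, 147, 146, 133, 115, 123, 143, 145, 131, 108, 120, 154, 171, 177, 178, 171, 152, 132, 125, 112, 93, 90] 
 N [136, 138, 139, 143, 143, 145, 146, 148, 150, 148, 133, 124, 134, 136, 128, 132, 159, 176, 181, 180, 170, 142, 120, 130, 141, 138, 117, 102]
344 
 I [154, 152, 147, 141, 139, 135, 125, 118, 135, 161, 175, 179, 177, 166, 133, 101, 92, 88, 90, 91, 95, 98, 94, 74, 58, 72, 111, 145] 
 N [157, 161, 163, 162, 157, 146, 134, 127, 142, 165, 176, 179, 178, 165, 133, 100, 92,
[... 570 characters left out ...]
, 98, 112, 127, 138, 138, 131, 122, 119]
357 
 I [126, 136, 130, 120, 122, 142, 165, 175, 177, 175, 162, 127, 88, 71, 75, 81, 88, 91, 92, 98, 108, 120, 136, 152, 159, 158, 148, 134] 
 N [130, 136, 132, 124, 119, 137, 163, 177, 180, 178, 168, 136, 94, 75, 77, 85, 90, 93, 96, 101, 111, 122, 139, 154, 161, 160, 149, 129]
360 
 I [134, 124, 112, 97, 94, 113, 133, 148, 155, 145, 118, 84, 65, 60, 62, 61, 63, 71, 81, 93, 105, 126, 147, 158, 160, 160, 156, 155] 
 N [138, 126, 116, 97, 92, 110, 132, 149, 153, 149, 129, 98, 72, 63, 62, 61, 66, 71, 83, 93, 107, 129, 150, 160, 163, 161, 159, 158]
[[305.45, 204.68], [305.4, 203.87], [305.36, 203.05]]
[[356.36, 192.44], [356.46, 191.61], [356.57, 190.77]]
```

Compared with the first picture, the left end (cols 344–360) is home. The right end (cols 303–309) is still about 6 mm high. I'll stop pressing at the middle, let go, and press the right end lightly with shut fingers.

Emit:
arm_command:
  commands:
    - [0, 0, 0, 0, 2.5]
    - [0, 0, 0, 0, 4]
    - [0, 0, 0, 0, 4]
    - [0, 0, -3, 0, 4]
    - [0, 0, -6, 0, 3]

```text
t: 37.93
tcp_pos: [0.4916, -0.0079, 0.1127]
eef_rot: [[0.989, 0.147, -0.005], [0.147, -0.989, -0.001], [-0.005, 0.0, -1.0]]
wrist_force: [0.7, -0.5, -0.4]
finger_gap: 0.0302
```

```bash
python3 -c "
from go import *
w=rk(0,-.078);print(w);go(w[0],w[1],.1,8.42)
im=get_image('scene');crop(im,280,150,390,230,7,'pics/s15.png');np.save('pics/s15.npy',im)
a=np.load('pics/scene.npy').astype(float).mean(2);b=im.astype(float).mean(2)
for c in(303,306,309,354,357):
    r=slice(194,212) if c<320 else slice(186,200);print(c,a[r,c].astype(int).tolist(),b[r,c].astype(int).tolist())
"
```

```text
[ 0.50440932 -0.08436105]
t 37.93 shift [0.15 7.75 1.28] turn 0.0 | alt turn -3.142 q7 -24.7 cur [ 0.4916 -0.0079  0.1127] 8.42 gap 30.2 F [ 0.7 -0.5 -0.4] tilt [-0.0048 -0.0011]
303 [142, 122, 113, 132, 143, 146, 147, 150, 158, 169, 173, 172, 168, 156, 127, 90, 69, 63] [143, 122, 114, 132, 146, 150, 153, 164, 173, 174, 172, 162, 145, 134, 119, 92, 73, 65]
306 [130, 117, 133, 142, 128, 120, 136, 155, 168, 177, 177, 177, 167, 143, 125, 119, 107, 91] [131, 121, 135, 144, 132, 134, 157, 174, 179, 180, 178, 166, 144, 136, 141, 139, 132, 112]
309 [115, 123, 143, 145, 131, 108, 120, 154, 171, 177, 178, 171, 152, 132, 125, 112, 93, 90] [132, 125, 132, 134, 128, 136, 161, 176, 180, 180, 169, 141, 119, 127, 141, 139, 120, 101]
354 [158, 162, 162, 165, 171, 176, 178, 177, 171, 149, 120, 96, 94, 94] [161, 164, 164, 165, 170, 176, 179, 179, 177, 162, 128, 99, 92, 92]
357 [130, 120, 122, 142, 165, 175, 177, 175, 162, 127, 88, 71, 75, 81] [132, 124, 119, 138, 163, 176, 180, 177, 168, 136, 92, 72, 75, 83]
```

View pics/s15.png

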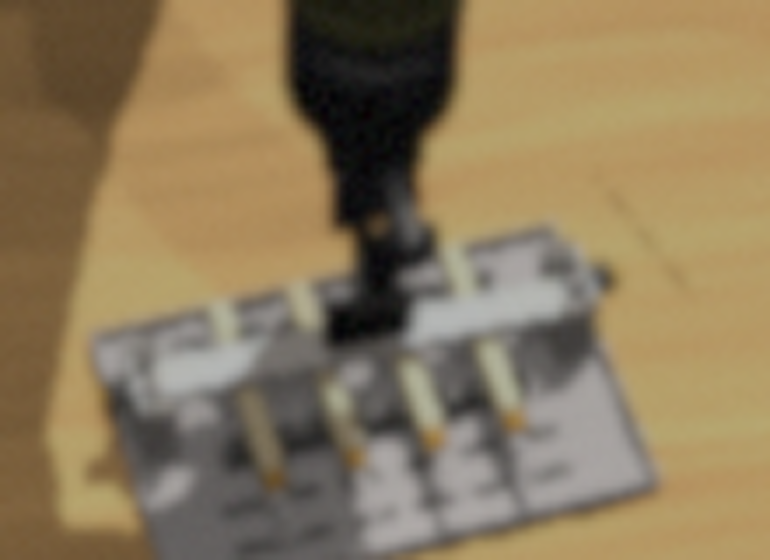

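The right end still stands about 1 px high, with the left end home. I'll move over it with the fingers shut.

Emit:
arm_command:
  commands:
    - [0, 3, 0, 0, 1]
    - [0, 6, 0, 0, 0]
    - [0, 7.7, 0, 0, 0]
    - [0, 7.7, 0, 0, 0]
    - [0, 7.7, 1, 0, 0]

```text
t: 38.4
tcp_pos: [0.5054, -0.0853, 0.1041]
eef_rot: [[0.99, 0.143, 0.003], [0.143, -0.99, -0.001], [0.003, 0.001, -1.0]]
wrist_force: [-0.4, 0.1, -0.1]
finger_gap: -0.0002
```

Emit:
arm_command:
  commands:
    - [0, 0, 1, 0, 0]
    - [0, 0, 2, 0, 0]
    - [0, 0, 2, 0, 0]

```text
t: 38.65
tcp_pos: [0.5028, -0.0821, 0.0811]
eef_rot: [[0.989, 0.149, -0.004], [0.149, -0.989, 0.001], [-0.004, -0.001, -1.0]]
wrist_force: [0.2, 0.7, -1.1]
finger_gap: -0.0001
```

```bash
python3 go.py .5044 -.0844 .055 8.42
```

```text
t 38.65 shift [0.13 0.26 2.61] turn 0.003 | alt turn -3.139 q7 -18.6 cur [ 0.5028 -0.0821  0.0811] 8.58 gap -0.1 F [ 0.2  0.7 -1.1] tilt [-0.0043  0.0007]
```

Emit:
arm_command:
  commands:
    - [0.1, 0.15, 1, 0, 0]
    - [0.1, 0.15, 2, 0, 0]
    - [0.1, 0.15, 2, 0, 0]
    - [0.1, 0.15, 2, 0, 0]

```text
t: 38.98
tcp_pos: [0.5051, -0.0848, 0.0628]
eef_rot: [[0.989, 0.147, -0.002], [0.147, -0.989, -0.0], [-0.002, -0.0, -1.0]]
wrist_force: [0.4, 0.4, 0.3]
finger_gap: 0.0001
```

```bash
python3 go.py .5044 -.0844 .055 8.42
```

```text
t 38.98 shift [-0.06 -0.05  0.78] turn 0.001 | alt turn -3.141 q7 -19.5 cur [ 0.5051 -0.0848  0.0628] 8.46 gap 0.1 F [0.4 0.4 0.3] tilt [-0.0015 -0.0001]
```

Emit:
arm_command:
  commands:
    - [0, 0, 0.4, 0, 0]
    - [0, 0, 0.7, 0, 0]
    - [0, 0, 0.9, 0, 0]

```text
t: 39.23
tcp_pos: [0.5057, -0.085, 0.0544]
eef_rot: [[0.989, 0.146, 0.0], [0.146, -0.989, -0.0], [0.0, 0.0, -1.0]]
wrist_force: [-0.9, 0.3, 0.3]
finger_gap: 0.0002
```

Emit:
arm_command:
  commands:
    - [0, 0, 0.1, 0, 0]
    - [0, 0, 0.2, 0, 0]

```text
t: 39.4
tcp_pos: [0.5059, -0.0851, 0.0528]
eef_rot: [[0.989, 0.146, 0.001], [0.146, -0.989, -0.0], [0.001, 0.0, -1.0]]
wrist_force: [0.2, 0.8, 3.8]
finger_gap: 0.0
```

Contact. Small steps from here.

Emit:
arm_command:
  commands:
    - [0, 0, 0.1, 0, 0]
    - [0, 0, 0.15, 0, 0]

```text
t: 39.57
tcp_pos: [0.5059, -0.0852, 0.0512]
eef_rot: [[0.989, 0.146, 0.001], [0.146, -0.989, -0.0], [0.001, 0.0, -1.0]]
wrist_force: [-0.6, -0.7, 2.4]
finger_gap: -0.0002
```

Emit:
arm_command:
  commands:
    - [0, 0, 0.1, 0, 0]
    - [0, 0, 0.15, 0, 0]

```text
t: 39.73
tcp_pos: [0.5059, -0.0853, 0.0495]
eef_rot: [[0.989, 0.146, 0.001], [0.146, -0.989, -0.0], [0.0, 0.0, -1.0]]
wrist_force: [0.8, -0.2, 2.8]
finger_gap: 0.0004
```

Emit:
arm_command:
  commands:
    - [0, 0, 0.1, 0, 0]
    - [0, 0, 0.2, 0, 0]

```text
t: 39.9
tcp_pos: [0.5056, -0.0851, 0.0473]
eef_rot: [[0.989, 0.146, -0.0], [0.146, -0.989, -0.0], [-0.0, 0.0, -1.0]]
wrist_force: [0.3, -1.1, 0.6]
finger_gap: 0.0001
```

Emit:
arm_command:
  commands:
    - [0, 0, 0.1, 0, 0]
    - [0, 0, 0.2, 0, 0]

```text
t: 40.07
tcp_pos: [0.5053, -0.0846, 0.0452]
eef_rot: [[0.989, 0.147, -0.001], [0.147, -0.989, 0.0], [-0.001, -0.001, -1.0]]
wrist_force: [0.2, 0.4, 0.4]
finger_gap: -0.0006
```

Emit:
arm_command:
  commands:
    - [0, 0, 0.1, 0, 0]
    - [0, 0, 0.15, 0, 0]

```text
t: 40.23
tcp_pos: [0.5053, -0.0847, 0.0437]
eef_rot: [[0.989, 0.147, -0.001], [0.147, -0.989, 0.0], [-0.001, -0.0, -1.0]]
wrist_force: [0.3, 0.1, -0.2]
finger_gap: 0.0002
```

```bash
python3 -c "
from go import *
go(.5044,-.0844,.12,8.42)
im=get_image('scene');np.save('pics/s16.npy',im)
a=np.load('pics/scene.npy').astype(float).mean(2);b=im.astype(float).mean(2)
for c in(303,306,309,354,357):
    r=slice(194,212) if c<320 else slice(186,200);print(c,a[r,c].astype(int).tolist(),b[r,c].astype(int).tolist())
"
```

```text
t 40.23 shift [-0.09 -0.05 -7.63] turn 0.0 | alt turn -3.141 q7 -20.5 cur [ 0.5053 -0.0847  0.0437] 8.44 gap 0.2 F [ 0.3  0.1 -0.2] tilt [-0.0006  0.0003]
303 [142, 122, 113, 132, 143, 146, 147, 150, 158, 169, 173, 172, 168, 156, 127, 90, 69, 63] [120, 107, 99, 118, 130, 133, 134, 132, 121, 106, 98, 100, 105, 102, 92, 74, 68, 64]
306 [130, 117, 133, 142, 128, 120, 136, 155, 168, 177, 177, 177, 167, 143, 125, 119, 107, 91] [21, 23, 24, 35, 43, 54, 71, 81, 80, 74, 76, 84, 90, 92, 98, 98, 90, 79]
309 [115, 123, 143, 145, 131, 108, 120, 154, 171, 177, 178, 171, 152, 132, 125, 112, 93, 90] [20, 14, 12, 14, 16, 30, 33, 27, 20, 22, 24, 49, 74, 97, 121, 125, 107, 88]
354 [158, 162, 162, 165, 171, 176, 178, 177, 171, 149, 120, 96, 94, 94] [161, 164, 166, 166, 167, 175, 180, 181, 180, 167, 135, 100, 93, 93]
357 [130, 120, 122, 142, 165, 175, 177, 175, 162, 127, 88, 71, 75, 81] [134, 124, 120, 138, 163, 177, 181, 179, 168, 138, 95, 75, 75, 82]
```

The right end snapped home: the tips are at z = 0.0437 with no force. I'll retreat and look.

Emit:
arm_command:
  commands:
    - [0, 0, -2, 0, 0]
    - [0, 0, -6, 0, 0]
    - [0, 0, -10, 0, 0]
    - [0, 3, -12, 0, 0]
    - [0, 7, -12, 0, 0]

```text
t: 40.7
tcp_pos: [0.5195, -0.1507, 0.1692]
eef_rot: [[0.988, 0.155, 0.009], [0.155, -0.988, 0.002], [0.01, -0.0, -1.0]]
wrist_force: [1.1, -0.3, 0.6]
finger_gap: -0.0
```

Emit:
arm_command:
  commands:
    - [0, 4, 0, 0, 0]
    - [0, 8, 0, 0, 0]
    - [0, 12, 0, 0, 0]
    - [0, 16, 0, 0, 0]
    - [0, 20, 0, 0, 0]

```text
t: 41.12
tcp_pos: [0.5446, -0.3541, 0.164]
eef_rot: [[0.989, 0.146, -0.0], [0.146, -0.989, 0.0], [-0.0, -0.0, -1.0]]
wrist_force: [1.3, 0.6, 0.1]
finger_gap: 0.0003
```

Emit:
arm_command:
  commands:
    - [-3, 3, 0, 0, 0]
    - [-6, 6, 0, 0, 0]
    - [-9, 9, 0, 0, 0]
    - [-9, 9, 0, 0, 0]
    - [-9, 9, 0, 0, 0]

```text
t: 41.53
tcp_pos: [0.4652, -0.4584, 0.1632]
eef_rot: [[0.99, 0.139, -0.003], [0.139, -0.99, -0.002], [-0.003, 0.001, -1.0]]
wrist_force: [0.2, -0.4, 0.1]
finger_gap: 0.0001
```

```bash
python3 -c "
from go import *
go(.5044,-.0844,.12,8.42)
im=get_image('scene');np.save('pics/s17.npy',im);crop(im,280,160,390,240,7,'pics/s17.png')
a=np.load('pics/scene.npy').astype(float).mean(2);b=im.astype(float).mean(2)
for c in(303,306,309,354,357):
    r=slice(194,212) if c<320 else slice(186,200);print(c,a[r,c].astype(int).tolist(),b[r,c].astype(int).tolist())
im=get_image('top');crop(im,240,130,360,240,6,'pics/t17.png');cv2.imwrite('pics/top17.png',im[:,:,::-1])
"
```

```text
t 41.53 shift [  9.09 -36.5    4.25] turn -0.008 | alt turn 3.134 q7 25.6 cur [ 0.4652 -0.4584  0.1632] 7.98 gap 0.1 F [ 0.2 -0.4  0.1] tilt [-0.0031 -0.0016]
303 [142, 122, 113, 132, 143, 146, 147, 150, 158, 169, 173, 172, 168, 156, 127, 90, 69, 63] [145, 123, 113, 133, 146, 149, 150, 150, 154, 165, 173, 175, 172, 158, 130, 94, 71, 64]
306 [130, 117, 133, 142, 128, 120, 136, 155, 168, 177, 177, 177, 167, 143, 125, 119, 107, 91] [131, 120, 135, 144, 131, 121, 136, 154, 170, 178, 181, 181, 174, 157, 135, 122, 104, 93]
309 [115, 123, 143, 145, 131, 108, 120, 154, 171, 177, 178, 171, 152, 132, 125, 112, 93, 90] [133, 126, 132, 134, 121, 100, 104, 138, 166, 179, 181, 178, 166, 141, 131, 126, 111, 96]
354 [158, 162, 162, 165, 171, 176, 178, 177, 171, 149, 120, 96, 94, 94] [161, 165, 165, 165, 169, 175, 180, 180, 177, 167, 136, 101, 92, 92]
357 [130, 120, 122, 142, 165, 175, 177, 175, 162, 127, 88, 71, 75, 81] [132, 125, 119, 137, 164, 176, 181, 180, 169, 138, 94, 75, 75, 84]
```

View pics/s17.png

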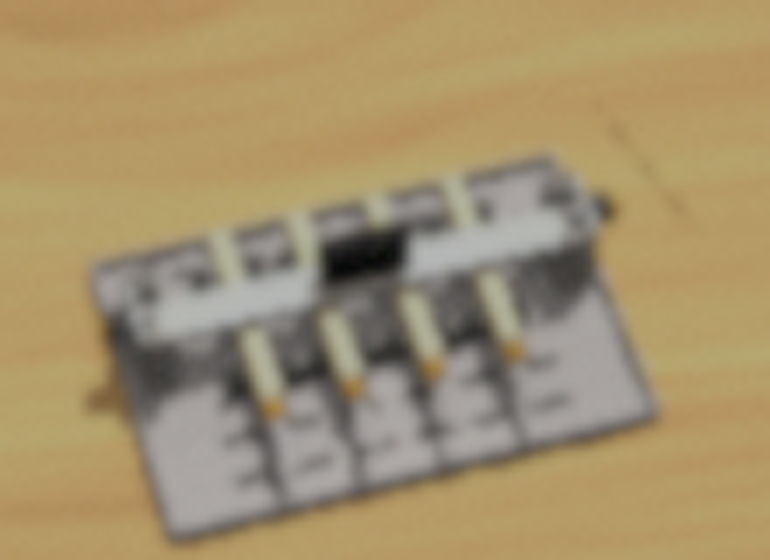

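View pics/t17.png

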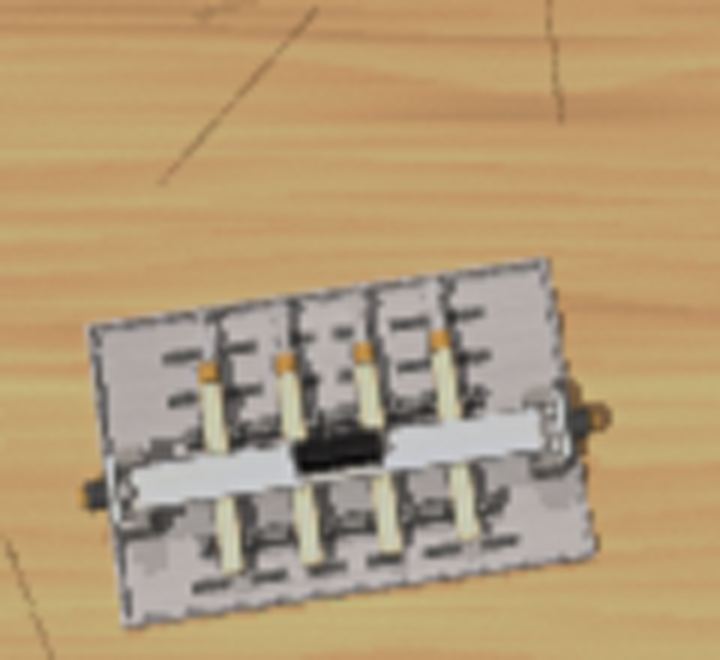

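View pics/top17.png

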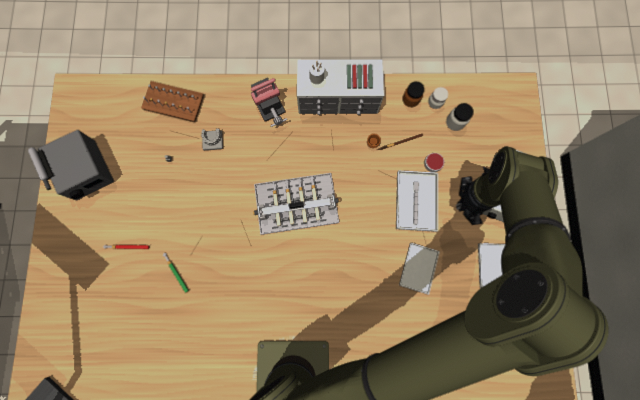

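Both bar ends match the home picture. All four carvers sit under the bar with blades to the far side, the spatula is flat in the tray at about (416,203), and the bystanders haven't moved. I'm handing the job in.

```bash
python3 -c "
from plant import *
print(job_done())"
```

```text
the job is handed in; nothing more can be done
None
```

The rack is changed over and the job is handed in after about 42 s of robot time.

- **Bar off:** I pulled it straight up off the posts and set it on the bench beyond the rack.
- **Spatula:** Only one was in the rack, in notch 4. It now lies flat in the 184 × 124 mm white tray.
- **Carvers:** All four were present. Each lies in its own notch, blade to the far side, with the handle centred within about 2 mm in both cameras. The red and green look-alikes were left alone.
- **Bar back on:** Pressing at the middle seated the left end, but the right end stayed about 6 mm high. I let go and pressed the right end lightly, at about 4 N, until it snapped home.

**Last checks:**
- Both bar ends match the starting picture to within about half a pixel.
- The fingertips reached the bar's home height at the right end with no force on them.
- Nothing else on the bench appears to have moved.

**What went less well:** the press at the middle read about 22 N for two readings, above the 8–15 N given. It came after the left end had seated, so for a moment I pressed harder on the bar than asked. I backed off as soon as I saw it.

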